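# Bolt down the sloped viewing rack and load it with fossil slabs

### The arm

A 7-joint arm with a two-finger parallel gripper is mounted at the origin on the work surface. World frame = base frame: x ahead of the robot, y to its left, z up, the work surface at z = 0. Lengths are in m, angles in rad, forces in N, time in s.
With the tool pointing down it reaches from about 0.425 to 0.875 m from the base axis. Payload 4.7 kg.
Tool frame: the origin (TCP) lies at the very end of the fingers, on their centre line; the grasp point (between the pads) lies 19 mm behind it; z points along the fingers, y is the direction in which the jaws open and shut (so a half turn about z gives the same grasp; the last joint's range is limited). The gripper opens to 85 mm and grips with 20 to 120 N. Pads are 22 mm wide; open, the fingers measure 114 mm over their backs; the gripper's body (76 mm by 85 mm) begins 54 mm behind the grasp point. The pads swing forward as they close: fully open they stand 13 mm farther back than shut.
Start: joints at [1.128, 0.321, -0.07, 1.45, 0.023, 1.371, -0.057], TCP at [0.287, -0.583, 0.231] pointing down, gripper open.
Joint ranges: [-2.86, 2.86], [-0.3, 2.09], [-1.38, 1.24], [0.06, 2.45], [-1.56, 4.7], [0.09, 2.05], [-2.69, 2.69]. Speed limits (rad/s): [2.57, 2.57, 3.14, 3.14, 3.14, 3.14, 3.14].

### API

Orientations are given as [roll, pitch, yaw] about the fixed x, y, z axes, in that order (R = Rz(yaw) Ry(pitch) Rx(roll)).
In Python, from rig import sensors, capture, ctrl gives the robot as it stands.
- The arm moves only by the tool step_arm, never from a script. Its argument "targets" is a list of rows, each an object with "claw": the closure, from 0 (fully open) to 1 (shut); "delta_pos": the shift along the world's x, y, z in units of 100 cm (1.0 is 100 cm), a list of three; "spin": the turn about the world's z in units of 360 degrees (1.0 is 360 degrees). A call has 1 to 12 rows; each row is the pose to reach, as a shift and turn from the pose measured when the call began, turning the shorter way round; what a row does not reach only later rows make up. A row lasts 1/8 s, in which the tool goes at most 62.5 mm and 10.7 degrees, less where a joint would pass 70% of its speed; a pose out of reach is approached as far as the arm can. A call with a number of a shift or a turn outside -1 to 1 is refused whole. A call with a gripper value outside its range is refused whole. The fingers move at their own pace and stop on an object; the grip force is fixed at half the most. Time passes only in rows, so rows that repeat a pose let the fingers close. It gives the time, the measured TCP pose, the force and the opening at its end, in the units of the state.
- sensors.get_state(): the state, without advancing time (a new reading comes with each control period).
- capture(name): name is "scene" or "top"; returns a dict with "color" (480x640x3 uint8, red, green, blue), "depth" (480x640 float32, m along the optical axis (not along the pixel's ray), 0 where there is no reading), "K" (3x3 intrinsics, pixels), "rvec" (rotation vector, rad) and "tvec" (3), from world to camera coordinates, as OpenCV has them. Camera axes: x right, y down, z forward; pixel columns grow to the right and rows downward; lengths in m; the calibration is good to about 2 mm. A picture is of the moment at which its call begins.
- ctrl.hand_in(): hands the job in, once; it reports no verdict.
The state is a dict: "t": time; "joint_pos": joint angles; "joint_vel": joint speeds; "joint_torque": joint torques, N m; "tool_pos": TCP position; "ee_rot": TCP orientation; "force": force on the tool from outside, world axes, zero at the start; "torque": the same for the moment, N m; "finger_gap": finger opening in m.
Only numpy, scipy, OpenCV 4.12 (cv2) and the standard library are available. Lean on these libraries where they do the work, as an engineer would, in place of code of your own. Each camera call takes 0.05 s, during which the arm holds its last target. There are 200 camera calls.

### The job

Bolt the sloped viewing rack down, then load it: roll the worm of the adjustable wrench with a fingertip until its jaws just fit the rack's hold-down nut, tighten the nut clockwise with the wrench until it stops and the two red marks meet, and do this before anything goes on the rack. Then stand every fossil slab that is there side by side on the dark sloped board, fossil face up, lying flat, lengthways up the slope with its lower end against the bottom ledge, and put the wrench back on its two raised foam saddles, same way up and same way round as before. Touch the nut only with the wrench, and leave the three jars where they stand.

Things in the scene. Friction and masses are not known exactly. Their poses are not given: they have to be found in the camera images.
- wrench: Adjustable wrench, 245 mm long, 0.44 kg, flat on its rest. Origin: on the handle's centre line, mid-thickness, near its balance (grip here). x runs along the handle towards the jaws, z up. Handle: straight bar 24 mm wide (y), 10 mm thick (z), x = -140 to +45 mm. Head 14 mm thick (z -7 to +7), set 15 deg anticlockwise from above: head axis u = (cos 15, sin 15), across it v = (-sin 15, cos 15).
- throat (a point): Point H at the throat between the jaws, wrench frame (65, 0, 0) mm; from here u, v in mm. Fixed jaw's flat face at v = +12.5; movable jaw's at v = 12.5 - opening. Flats run u = 0 to 28, then flare out 20 deg to u = 38; jaws are 14 deep. A 24 mm nut sits well with its centre at u = 16, v = 12.5 - opening/2. Head plate: u -32 to 0, v -30 to +26. The point has the wrench's axes.
- worm_center (a point): Centre of the worm, wrench frame (53.6, -15.5, 0) mm. Knurled cylinder, radius 10 mm, 18 mm long, axis along v, standing 3 mm proud of the head's faces: its top is 10 mm above this point. Press a fingertip on top (5 to 10 N) and stroke along u, rolling it: towards the handle (-u) closes the jaws, towards the jaws (+u) opens them. It takes 1.8 N at the rim (0.018 N m) and stays where it is left.
- worm (a joint): Turn of the worm, rad; jaw opening = 0.0008 m per rad, so 10 mm of rolling at its rim moves the jaw 0.8 mm.
- jaw (a joint): Opening between the jaw faces, m (0 shut, 0.034 widest). Driven by the worm only; at the start several mm too wide for the nut.
- rest: Fixed wrench rest: grey base 250 x 90 x 8 mm with two raised white foam saddles. Origin: centre of underside; x along the wrench to its jaws, z up. Jaw saddle: x 67 to 97, y -39 to +39, flat top z = 26 mm. Handle saddle: x -115 to -85, top z = 28, with cheeks to z = 41 whose inner faces are at y = +-16 mm. Wrench home: origin 33 mm above this origin, x along this x (starts so within 4 mm).
- nut_center (a point): Centre of the hexagon nut, on its vertical axis, mid-height, 40 mm above the bench; 24 mm across flats, 22 mm high. Below it a washer and boss (radius 18 mm at most, top 11 mm below this point) on the rack's grey foot (22 mm high, 56 mm in rack x, reaching 32 mm outwards of the nut); a stud (radius 8) stands 10 mm above the nut. 58 mm to the right of the board's end. Axes as the rack's.
- nut (a joint): Turn of the nut, rad, growing clockwise seen from above; hard stop at 1.30 = tight. At value q one flat faces the direction (rack yaw - q), the others every 60 degrees from it. It resists with 0.17 N m and stays where it is left. The red stripe on the nut meets the red mark on the foot when tight.
- board: The rack's dark board (fixed), sloping at 25 deg, low side towards the robot. Origin: on its surface at the middle of the ledge's inner face, 32 mm above the bench; x up the slope, y along the ledge (to the left seen from the robot), z the outward normal. Usable surface x 0 to 124, y -155 to +155 mm. The ledge stands 12 mm above the surface, rims at the two ends 8 mm, top edge open.
- slab_fish: Pale fossil slab, dark fish skeleton on its upper face, 86 (x) x 50 (y) x 14 mm (z), about 0.15 kg, lying flat on the bench. Origin: centre of its underside, z out of the fossil face. May be absent.
- slab_shell: Grey-tan fossil slab, dark spiral shell on its upper face, 74 (x) x 44 (y) x 16 mm (z), about 0.13 kg, lying flat on the bench. Origin: centre of its underside, z out of the fossil face. May be absent.
- slab_leaf: Yellow-tan fossil slab, dark leaf on its upper face, 80 (x) x 46 (y) x 13 mm (z), about 0.12 kg, lying flat on the bench. Origin: centre of its underside, z out of the fossil face. May be absent.
- jar_orange: Closed white jar with orange cap, 52 mm across, 62 mm high, upright; a bystander. Origin: centre of its underside.
- jar_green: The same jar with a green cap; a bystander.
- jar_red: The same jar with a red cap; a bystander.
Not all that is in view belongs to the job. Leave any blue look-alike of the slab_shell alone.

How it is judged:
By the outcome, as a careful person would: the job done as asked, in the order asked, and still so for the second after the job is handed in, with the robot touching nothing.
Of slab_fish, slab_shell, slab_leaf only 2 to 3 are there at a start; the rules pass over those that are not, and their reading is None.
At some moment in a run one of slab_fish, slab_shell, slab_leaf may be knocked a few centimetres aside while the robot is not near it.
It also fails if it takes over 210 s, if anything falls off the work surface, if the arm or the gripper's body presses on something with over 40 N, if the wrist force passes 120 N, or if a joint passes its speed limit or range.

## Working session

There is one attempt and no reset: what is moved stays moved. The work goes in short steps, Python scripts to look and compute and a tool call to move; the robot and the scene stay as the last step left them, time stands still between calls to the robot, and variables do not carry over. Pictures are saved under pics/ and viewed, about 12 in all and at most 16, crops included, and the job is handed in when it is done.

Besides the shell and the picture viewer there is one more tool, called as a command line: name --argument value ..., lists and objects as JSON in quotes. step_arm: Moves the arm, as the interface text tells. Shifts and turns lie within -1 to 1; 1 stands for 100 cm of shift or 360 degrees of turn. Its arguments: {"type":"object","properties":{"targets":{"type":"array"}},"required":["targets"]}

```bash
ls; mkdir -p pics; cat > h.py <<'E'
import numpy as np, cv2
from rig import sensors, capture, ctrl
def cap(n):
    c=capture(n); c['R']=cv2.Rodrigues(np.array(c['rvec'],float))[0]; c['t']=np.array(c['tvec'],float).ravel(); return c
def ray(c,uv,z):
    uv=np.atleast_2d(np.array(uv,float)); d=np.c_[uv,np.ones(len(uv))]@np.linalg.inv(c['K']).T@c['R']
    o=-c['R'].T@c['t']; s=(z-o[2])/d[:,2]; return o+d*s[:,None]
def proj(c,P):
    p=(np.atleast_2d(P)@c['R'].T+c['t'])@np.array(c['K']).T; return p[:,:2]/p[:,2:]
def cloud(c):
    v,u=np.mgrid[:480,:640]; d=c['depth']; p=np.stack([u,v,np.ones_like(u)],-1)@np.linalg.inv(c['K']).T*d[...,None]
    return (p-c['t'])@c['R']
def save(c,n,box=None,s=1):
    im=c['color'][...,::-1]
    if box: im=im[box[1]:box[3],box[0]:box[2]]
    cv2.imwrite('pics/'+n+'.png',cv2.resize(im,None,fx=s,fy=s,interpolation=cv2.INTER_CUBIC))
E
python3 - <<'E'
from h import *
for n in('top','scene'):
    c=cap(n); save(c,n+'0'); np.save(n+'0.npy',c,allow_pickle=True); print(n,c['K'].tolist(),-c['R'].T@c['t'],c['R'].round(3).tolist())
    print(ray(c,[[0,0],[640,0],[0,480],[640,480],[320,240]],0).round(3).tolist())
print(sensors.get_state())
E
```

```text
pics
top [[615.718029530662, 0.0, 322.47456287793915], [0.0, 615.718029530662, 240.8133830963547], [0.0, 0.0, 1.0]] [ 0.27299605 -0.01951799  1.79773535] [[-0.002, -1.0, -0.009], [-0.987, 0.003, -0.161], [0.161, 0.009, -0.987]]
[[1.345, 1.02, 0.0], [1.331, -1.003, 0.0], [-0.108, 0.899, 0.0], [-0.107, -0.882, 0.0], [0.569, 0.004, 0.0]]
scene [[475.42171704422384, 0.0, 323.0231090271952], [0.0, 475.42171704422384, 237.88263378964376], [0.0, 0.0, 1.0]] [1.21013938 0.11413479 1.15775522] [[-0.169, 0.986, 0.009], [0.834, 0.148, -0.531], [-0.525, -0.082, -0.847]]
[[-0.421, -1.513, 0.0], [-0.913, 1.123, 0.0], [1.225, -0.583, 0.0], [0.989, 0.791, -0.0], [0.501, -0.005, 0.0]]
{'t': 0.1, 'joint_pos': array([ 1.12809263,  0.32173767, -0.07009545,  1.45157254,  0.02257682,
        1.37081043, -0.05692222]), 'joint_vel': array([ 8.73709445e-05, -2.28001944e-03, -2.71619336e-03, -3.10142288e-04,
       -1.70724792e-04, -6.01703440e-04, -3.96731185e-04]), 'joint_torque': array([ 1.89382745e-04, -4.94875646e+01, -3.83914048e-01, -3.15207911e+01,
        1.30440234e-02,  7.47021841e-03, -1.99838865e-05]), 'tool_pos': array([ 0.28645506, -0.58292442,  0.23033042]), 'ee_rot': array([-3.13985281e+00,  6.90921072e-05,  4.56815375e-01]), 'force': array([ 1.41614172, -0.16087548,  0.0864026 ]), 'torque': array([-0.01399604, -0.03497187,  0.00880472]), 'finger_gap': 0.08531862582826613}
```

View pics/top0.png

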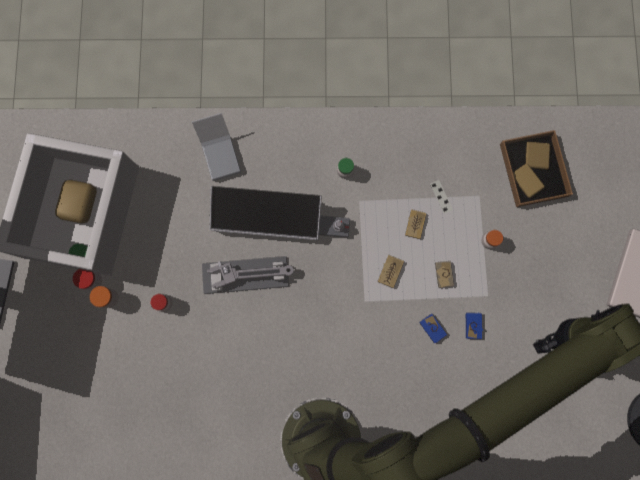

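View pics/scene0.png

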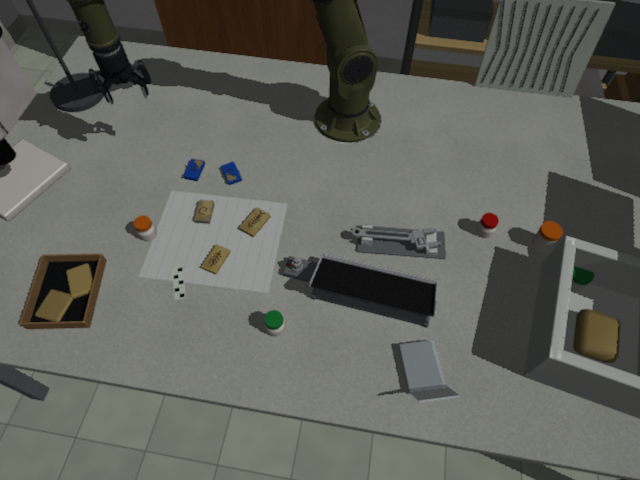

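```bash
python3 - <<'E'
from h import *
t=np.load('top0.npy',allow_pickle=True).item(); s=np.load('scene0.npy',allow_pickle=True).item()
save(t,'t1',(195,170,365,300),4.7); save(s,'s1',(265,215,455,335),4.2)
P=cloud(t)
for n,uv in dict(fish=(392,271),leaf=(416,225),shell=(445,275),wr=(250,273),nut=(342,227),boardm=(265,212)).items():
    print(n,P[uv[1],uv[0]].round(3))
E
```

```text
fish [ 0.476 -0.206  0.007]
leaf [ 0.61  -0.278  0.016]
shell [ 0.463 -0.359  0.012]
wr [0.468 0.205 0.037]
nut [ 0.601 -0.06   0.037]
boardm [ 0.273 -0.02   1.798]
```

View pics/t1.png

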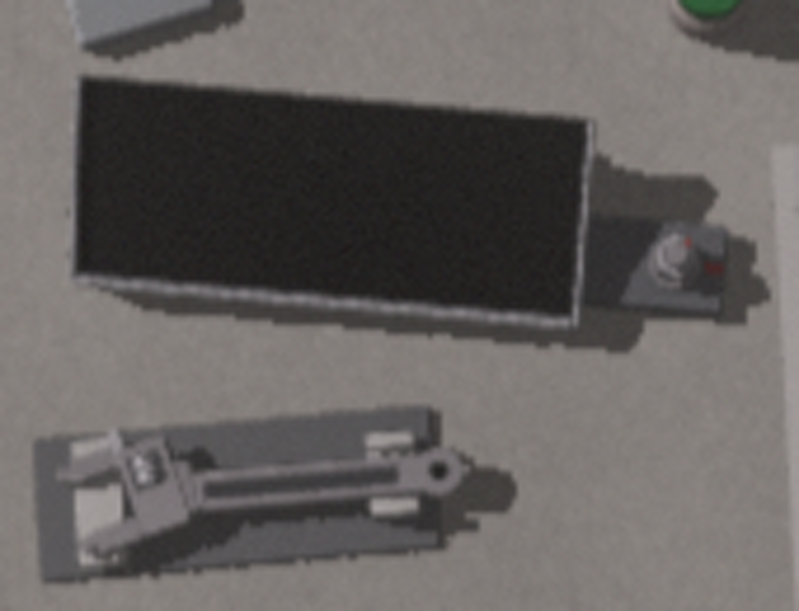

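View pics/s1.png

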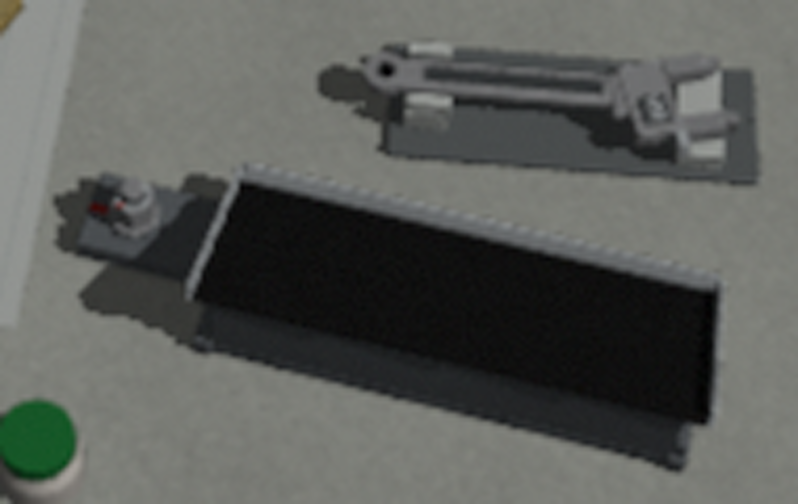

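```bash
cat > m.py <<'E'
from h import *
def blob(mask,box):
    m=np.zeros(mask.shape,np.uint8); x0,y0,x1,y1=box; m[y0:y1,x0:x1]=mask[y0:y1,x0:x1]; 
    cs,_=cv2.findContours(m,cv2.RETR_EXTERNAL,cv2.CHAIN_APPROX_NONE); return sorted(cs,key=cv2.contourArea)[::-1]
def rect(c,cont,z):
    P=ray(c,cont[:,0,:],z)[:,:2]; (x,y),(w,h),a=cv2.minAreaRect((P*1000).astype(np.float32))
    if w<h: w,h,a=h,w,a+90
    return np.round([x,y,w,h,(a+90)%180-90],1)
def hsv(c): return cv2.cvtColor(c['color'],cv2.COLOR_RGB2HSV)
def slabs(c,box):
    h=hsv(c); m=((h[...,0]<30)&(h[...,1]>75)&(h[...,2]>50)).astype(np.uint8)
    m=cv2.morphologyEx(m,cv2.MORPH_CLOSE,np.ones((3,3)))
    return [(k.mean(0)[0].round(),cv2.contourArea(k),rect(c,k,.0145)) for k in blob(m,box) if cv2.contourArea(k)>60]
E
python3 - <<'E'
from m import *
t=np.load('top0.npy',allow_pickle=True).item(); s=np.load('scene0.npy',allow_pickle=True).item()
for c,b in((t,(362,198,488,300)),(s,(150,190,285,290))):
    for r in slabs(c,b): print(r)
for c,b in((t,(200,180,330,245)),(s,(300,250,445,325))):
    v=c['color'].max(2); k=blob((v<45).astype(np.uint8),b)[0]; h=cv2.convexHull(k)
    print('board',cv2.contourArea(k),[x[0].tolist() for x in cv2.approxPolyDP(h,4,True)])
for c,b in((t,(325,210,360,245)),(s,(270,245,312,285))):
    r=c['color'].astype(int); m=(r[...,0]>r[...,1]*1.5+10)&(r[...,0]>60)
    for k in blob(m.astype(np.uint8),b): print('red',k.reshape(-1,2).mean(0),len(k))
    print(r[b[1]:b[3],b[0]:b[2]].mean(2).astype(int)[::2,::2]) if 0 else 0
P=cloud(t); q=P[170:300:1,195:365].reshape(-1,3); 
for lo,hi in((.004,.012),(.036,.046)):
    m=((P[...,2]>lo)&(P[...,2]<hi)).astype(np.uint8); ks=blob(m,(195,250,300,300)); 
    if ks: print(lo,cv2.contourArea(ks[0]),rect(t,ks[0],(lo+hi)/2))
save(t,'n1',(320,205,365,245),10)
E
```

```text
(array([390., 271.]), 431.5, array([ 474.8, -200.7,   82.5,   49.1,  -22.3]))
(array([415., 224.]), 360.5, array([ 613.8, -277. ,   77.9,   44.8,  -15.1]))
(array([444., 274.]), 211.0, array([ 464.5, -353.2,   67.8,   34.8,   -2. ]))
(array([254., 222.]), 422.5, array([ 480.7, -201.7,   87.6,   53.6,  -23. ]))
(array([215., 259.]), 420.0, array([ 620.1, -277.3,   80.5,   49.4,  -14.4]))
(array([204., 210.]), 198.0, array([ 467.5, -356. ,   70.2,   43.4,    2.3]))
board 4103.0 [[213, 187], [318, 196], [315, 235], [214, 227]]
board 4776.5 [[311, 285], [322, 259], [434, 284], [433, 314], [419, 324], [317, 298]]
red [341. 221.] 1
0.004 342.0 [506.2 198.2 191.9  46.7 -83. ]
0.036 524.0 [477.1 205.2 245.6  73.8 -82.4]
```

View pics/n1.png

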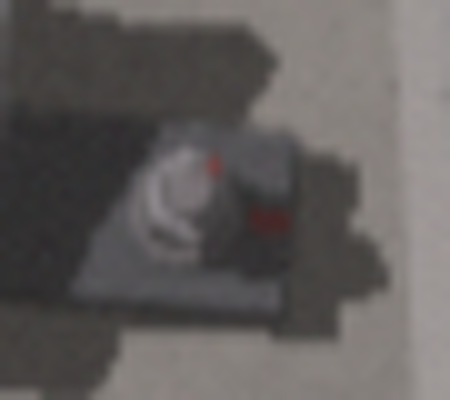

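```bash
cat > geo.py <<'E'
from m import *
from scipy.optimize import least_squares
def rackT(p):
    x,y,a=p; ca,sa=np.cos(a),np.sin(a); Rz=np.array([[ca,-sa,0],[sa,ca,0],[0,0,1]]); b=np.radians(25)
    Ry=np.array([[np.cos(b),0,-np.sin(b)],[0,1,0],[np.sin(b),0,np.cos(b)]]); return Rz@Ry,np.array([x,y,.032])
def b2w(p,P):
    R,o=rackT(p); return np.atleast_2d(P)@R.T/1000+o
E
python3 - <<'E'
from geo import *
t=np.load('top0.npy',allow_pickle=True).item(); s=np.load('scene0.npy',allow_pickle=True).item()
A=np.array([[124,155,0],[124,-155,0],[0,-155,12],[0,155,12]]);a=np.array([[212.5,186.5],[318.5,195.5],[315.5,235.5],[213.5,227.5]])
B=np.array([[0,-155,0],[0,155,0]]);b=np.array([[322,258.5],[434.5,283.5]])
ft=lambda p:(proj(t,b2w(p,A))-a); fs=lambda p:(proj(s,b2w(p,B))-b)
for f in (lambda p:ft(p).ravel(),lambda p:fs(p).ravel(),lambda p:np.r_[ft(p).ravel(),fs(p).ravel()]):
    r=least_squares(f,[.55,.15,-.08]); print(r.x,np.degrees(r.x[2]),r.fun.round(1))
p=r.x; np.save('rack.npy',p)
# foot/nut measured
print('stripe top z.051',ray(t,[341,221],.051),'mark',ray(t,[[344.5,226.3],[348.7,226.3]],.022))
print('foot right edge',ray(t,[[349,218.5],[347.7,235.8]],.022))
print('stud top', ray(t,[338.3,222.8],.061))
P=cloud(t); h=P[205:245,320:365]
# depth blob of nut
z=h[...,2]; m=(z>.05)&(z<.07); print(m.sum(),h[m].mean(0) if m.any() else '')
# wrench: points
print('rest corners',ray(t,[(195+x/4.7,170+y/4.7) for x,y in((35,440),(435,405),(440,545),(42,580))],.008).round(4).tolist())
print('hole',ray(t,[(195+438/4.7,170+470/4.7)],.038),'worm',ray(t,[(195+147/4.7,170+466/4.7)],.043), 'saddle', ray(t,[(195+390/4.7,170+441/4.7),(195+395/4.7,170+505/4.7)],.041))
E
```

```text
[ 0.58927973  0.16628847 -0.08250354] -4.72710458111222 [-0.2 -0.8  1.6 -1.5  1.5  1.3 -2.9  1. ]
[ 0.58957933  0.16630381 -0.07540444] -4.320356068599784 [-0.6 -0.2  0.6  0.1]
[ 0.58936001  0.16620899 -0.08052821] -4.613926491222933 [-0.2 -0.8  1.6 -1.7  1.5  1.2 -2.9  1.  -0.6 -0.5  0.5  0.3]
stripe top z.051 [[ 0.61621286 -0.05731419  0.051     ]] mark [[ 0.60604436 -0.06810227  0.022     ]
 [ 0.60600384 -0.08041499  0.022     ]]
foot right edge [[ 0.62931479 -0.08149228  0.022     ]
 [ 0.57774829 -0.07725325  0.022     ]]
stud top [[ 0.60900985 -0.0493138   0.061     ]]
39 [ 0.60764735 -0.04821128  0.0572594 ]
rest corners [[0.4987, 0.3489, 0.008], [0.52, 0.0993, 0.008], [0.4325, 0.0955, 0.008], [0.4114, 0.3419, 0.008]]
hole [[0.4757715  0.09512376 0.038     ]] worm [[0.47811674 0.27263983 0.043     ]] saddle [[0.49334249 0.12444424 0.041     ]
 [0.454041   0.12099658 0.041     ]]
```

```bash
cat >> geo.py <<'E'
def avg(n,k):
    cs=[cap(n) for _ in range(k)]; c=cs[0]; c['f']=np.mean([x['color'].astype(np.float32) for x in cs],0); return c
def red(c,ctr,r):
    f=c['f'] if 'f' in c else c['color'].astype(float); w=np.clip(f[...,0]-f[...,1:].max(2)-12,0,None); v,u=np.mgrid[:480,:640]
    m=w*(np.hypot(u-ctr[0],v-ctr[1])<r); return np.array([(u*m).sum(),(v*m).sum()])/max(m.sum(),1e-9),m.sum()
E
python3 - <<'E'
from geo import *
N=np.array([.607,-.0483]); im=[]
for n,k in(('top',6),('scene',6)):
    c=avg(n,k); np.save(n+'1.npy',c,allow_pickle=True)
    w=np.clip(c['f'][...,0]-c['f'][...,1:].max(2)-8,0,None)
    for z,rr,nm in((.051,.012,'stripe'),(.022,.026,'mark')):
        g=proj(c,[*(N+ (0,-rr)),z])[0]; print(n,nm,g)
    x,y=proj(c,[*N,.04])[0].astype(int); print(x,y); print(w[y-8:y+8,x-12:x+14].astype(int))
    J=proj(c,[.46,.285,.04])[0].astype(int); f=c['f'][J[1]-20:J[1]+20,J[0]-25:J[0]+25,::-1]
    im.append(cv2.resize(f.clip(0,255).astype(np.uint8),None,fx=8,fy=8,interpolation=cv2.INTER_CUBIC)); print('J',J)
cv2.imwrite('pics/jaws.png',np.hstack(im))
E
```

```text
top stripe [342.05503112 224.12990401]
top mark [346.61142571 225.97282285]
337 224
[[ 0  0  0  0  0  0  0  0  0  0  0  0  0  0  0  0  0  0  0  0  0  0  0  0
   0  0]
 [ 0  0  0  0  0  0  0  0  0  0  0  0  0  0  0  0  0  0  0  0  0  0  0  0
   0  0]
 [ 0  0  0  0  0  0  0  0  0  0  0  0  0  0  0  0  0  0  0  0  0  0  0  0
   0  0]
 [ 0  0  0  0  0  0  0  0  0  0  0  0  0  0  0  0  0  0  0  0  0  0  0  0
   0  0]
 [ 0  0  0  0  0  0  0  0  0  0  0  0  0  0  0  0  7  0  0  0  0  0  0  0
   0  0]
 [ 0  0  0  0  0  0  0  0  0  0  0  0  0  0  0 10 37  0  0  0  0  0  0  0
   0  0]
 [ 0  0  0  0  0  0  0  0  0  0  0  0  0  0  0  3 16  0  0  0  0  0  0  0
   0  0]
 [ 0  0  0  0  0  0  0  0  0  0  0  0  0  0  0  0  0  0  0  0  0  0  0  0
   0  0]
 [ 0  0  0  0  0  0  0  0  0  0  0  0  0  0  0  0  0  0  0  0  0  0  0  0
   0  0]
 [ 0  0  0  0  0  0  0  0  0  0  0  0  0  0  0  0  0  0  0  0  0  0  0  0
   0  0]
 [ 0  0  0  0  0  0  0  0  0  0  0  0  0  0  0  0  0  0  0  0 15 16 15 12
   0  0]
 [ 0  0  0  0  0  0  0  0  0  0  0  0  0  0  0  0  0  0  0  0 14 19 20 17
   0  0]
 [ 0  0  0  0  0  0 
[... 1053 characters left out ...]
 0  0  0  0  0
   0  0]
 [ 0  0  0  0  0  0  0  0  0  0  0  0  0  0  0  0  0  0  0  0  0  0  0  0
   0  0]
 [ 0  2 19 11  3  0  0  3 24 14  0  0  0  0  0  0  0  0  0  0  0  0  0  0
   0  0]
 [ 0 14 40 39 33 15  0  5 20  1  0  0  0  0  0  0  0  0  0  0  0  0  0  0
   0  0]
 [ 0  0  7 13 23  9  0  0  0  0  0  0  0  0  0  0  0  0  0  0  0  0  0  0
   0  0]
 [ 0  0  0  0  0  0  0  0  0  0  0  0  0  0  0  0  0  0  0  0  0  0  0  0
   0  0]
 [ 0  0  0  0  0  0  0  0  0  0  0  0  0  0  0  0  0  0  0  0  0  0  0  0
   0  0]
 [ 0  0  0  0  0  0  0  0  0  0  0  0  0  0  0  0  0  0  0  0  0  0  0  0
   0  0]
 [ 0  0  0  0  0  0  0  0  0  0  0  0  0  0  0  0  0  0  0  0  0  0  0  0
   0  0]]
J [425 235]
```

View pics/jaws.png

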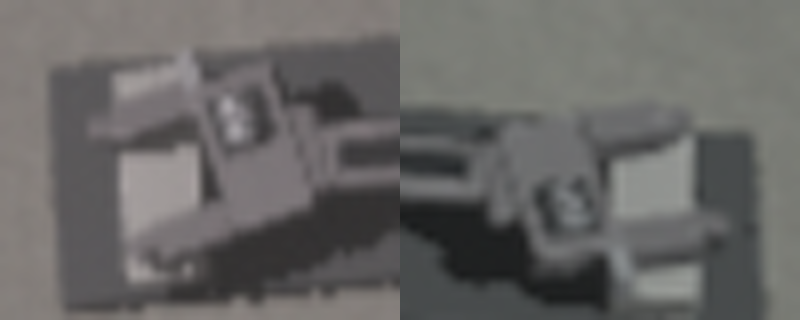

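```bash
cat >> geo.py <<'E'
def wr(o,yaw,P):  # wrench frame mm -> world m
    a=np.radians(yaw); R=np.array([[np.cos(a),-np.sin(a),0],[np.sin(a),np.cos(a),0],[0,0,1]]); return np.atleast_2d(P)@R.T/1000+o
def uv(u,v,z=0):
    c,s=np.cos(np.radians(15)),np.sin(np.radians(15)); u,v=np.broadcast_arrays(u,v); return np.stack([65+c*u-s*v,s*u+c*v,np.full(u.shape,z,float)],-1)
def prof(c,o,yaw,z,us,vs):
    U,V=np.meshgrid(us,vs); p=proj(c,wr(o,yaw,uv(U,V,z).reshape(-1,3))).reshape(*U.shape,2).astype(np.float32)
    f=c['f'].mean(2) if 'f' in c else c['color'].mean(2); return cv2.remap(f.astype(np.float32),p[...,0],p[...,1],cv2.INTER_CUBIC).mean(1)
E
python3 - <<'E'
from geo import *
t=np.load('top1.npy',allow_pickle=True).item(); s=np.load('scene1.npy',allow_pickle=True).item()
N=np.array([.607,-.0483])
for c,a,b in((t,[340.9,221.1],[346.6,226.4]),(s,[293.3,263.4],[288,263.9])):
    S=ray(c,a,.051)[0]; M=ray(c,b,.022)[0]
    for n,P in(('stripe',S),('mark',M)): d=P[:2]-N; print(n,P.round(4),np.hypot(*d).round(4),np.degrees(np.arctan2(d[1],d[0])).round(1))
print('worm',ray(t,[226,269.75],.043),ray(s,[425-25+171/8-.5,235-20+200/8-.5],.043))
C=np.array([.4656,.2214]);yaw=94.9
o=np.array([*(C+.0*np.array([0,1])),.033]); o=wr(o,yaw,[-3,0,0])[0]; print('o',o)
vs=np.arange(-30,31,1.)
for c in(t,s):
  for z in(7,-7): print(z,np.c_[vs,prof(c,o,yaw,z,np.arange(10,24,1),vs)].round().astype(int)[:, :].tolist())
E
```

```text
stripe [ 0.6159 -0.057   0.051 ] 0.0125 -44.4
mark [ 0.6057 -0.0743  0.022 ] 0.026 -92.8
stripe [ 0.6168 -0.0573  0.051 ] 0.0133 -42.5
mark [ 0.6053 -0.0757  0.022 ] 0.0275 -93.5
worm [[0.47638383 0.27339377 0.043     ]] [[0.47718306 0.27379544 0.043     ]]
o [0.46585625 0.21841096 0.033     ]
7 [[-30, 117], [-29, 117], [-28, 117], [-27, 117], [-26, 117], [-25, 117], [-24, 114], [-23, 108], [-22, 99], [-21, 89], [-20, 80], [-19, 75], [-18, 73], [-17, 73], [-16, 76], [-15, 82], [-14, 91], [-13, 103], [-12, 118], [-11, 132], [-10, 142], [-9, 149], [-8, 153], [-7, 155], [-6, 155], [-5, 155], [-4, 155], [-3, 155], [-2, 155], [-1, 155], [0, 155], [1, 156], [2, 156], [3, 156], [4, 156], [5, 156], [6, 156], [7, 155], [8, 153], [9, 149], [10, 143], [11, 136], [12, 129], [13, 124], [14, 121], [15, 119], [16, 118], [17, 119], [18, 119], [19, 119], [20, 119], [21, 119], [22, 116], [23, 111], [24, 103], [25, 93], [26, 83], [27, 76], [28, 74], [29, 76], [30, 80]]
-7 [[-30, 117], [-29, 117], [-28, 117], [-27, 116], [-26, 112], [-25, 104], [-24, 95], [-23, 85], [-22, 78], [-21, 74], [-20, 73], [-19
[... 1184 characters left out ...]
25], [29, 125], [30, 124]]
-7 [[-30, 81], [-29, 88], [-28, 94], [-27, 100], [-26, 104], [-25, 106], [-24, 107], [-23, 106], [-22, 106], [-21, 105], [-20, 105], [-19, 106], [-18, 108], [-17, 111], [-16, 116], [-15, 123], [-14, 130], [-13, 136], [-12, 142], [-11, 145], [-10, 146], [-9, 146], [-8, 145], [-7, 145], [-6, 145], [-5, 145], [-4, 145], [-3, 146], [-2, 146], [-1, 146], [0, 145], [1, 145], [2, 145], [3, 145], [4, 145], [5, 144], [6, 143], [7, 139], [8, 132], [9, 123], [10, 111], [11, 98], [12, 86], [13, 78], [14, 74], [15, 74], [16, 78], [17, 83], [18, 90], [19, 97], [20, 102], [21, 106], [22, 108], [23, 109], [24, 108], [25, 108], [26, 108], [27, 107], [28, 108], [29, 109], [30, 110]]
```

step_arm --targets '[{"claw":1,"delta_pos":[0.17,0.333,0],"spin":0.05},{"claw":1,"delta_pos":[0.17,0.333,0],"spin":0.1},{"claw":1,"delta_pos":[0.17,0.333,0],"spin":0.15},{"claw":1,"delta_pos":[0.17,0.333,0],"spin":0.2},{"claw":1,"delta_pos":[0.17,0.333,0],"spin":0.2325},{"claw":1,"delta_pos":[0.17,0.333,0],"spin":0.2325},{"claw":1,"delta_pos":[0.19,0.86,-0.1],"spin":0.2325},{"claw":1,"delta_pos":[0.19,0.86,-0.1],"spin":0.2325},{"claw":1,"delta_pos":[0.19,0.86,-0.1],"spin":0.2325},{"claw":1,"delta_pos":[0.19,0.86,-0.1],"spin":0.2325},{"claw":1,"delta_pos":[0.19,0.86,-0.1],"spin":0.2325},{"claw":1,"delta_pos":[0.19,0.86,-0.1],"spin":0.2325}]'

```text
t: 2.2
tool_pos: [0.4707, 0.1194, 0.1617]
ee_rot: [3.14, 0.001, 1.917]
force: [0.6, 0.3, 0.2]
finger_gap: 0.0001
```

step_arm --targets '[{"claw":1,"delta_pos":[0.0033,0.1626,-0.06],"spin":0},{"claw":1,"delta_pos":[0.0033,0.1626,-0.06],"spin":0},{"claw":1,"delta_pos":[0.0033,0.1626,-0.06],"spin":0},{"claw":1,"delta_pos":[0.0033,0.1626,-0.11],"spin":0},{"claw":1,"delta_pos":[0.0033,0.1626,-0.11],"spin":0},{"claw":1,"delta_pos":[0.0033,0.1626,-0.1155],"spin":0},{"claw":1,"delta_pos":[0.0033,0.1626,-0.1175],"spin":0},{"claw":1,"delta_pos":[0.0033,0.1626,-0.1175],"spin":0}]'

```text
t: 3.2
tool_pos: [0.475, 0.2817, 0.0454]
ee_rot: [3.138, 0.002, 1.916]
force: [-0.2, 0.5, 0.8]
finger_gap: 0.0
```

step_arm --targets '[{"claw":1,"delta_pos":[-0.001,0.0003,-0.003],"spin":0},{"claw":1,"delta_pos":[-0.001,0.0003,-0.003],"spin":0}]'

```text
t: 3.45
tool_pos: [0.4745, 0.282, 0.0428]
ee_rot: [3.137, 0.002, 1.916]
force: [0.7, 0.0, 2.2]
finger_gap: -0.0003
```

```bash
python3 -c "
from h import *
s=sensors.get_state(); print(s['tool_pos'],s['force'])"
```

```text
[0.47451611 0.28199685 0.04284802] [0.74986903 0.01421474 2.23098538]
```

step_arm --targets '[{"claw":1,"delta_pos":[0,0,-0.0015],"spin":0},{"claw":1,"delta_pos":[0,0,-0.0015],"spin":0}]'

```text
t: 3.7
tool_pos: [0.4747, 0.2823, 0.0423]
ee_rot: [3.136, 0.003, 1.916]
force: [-1.7, -1.5, 7.8]
finger_gap: 0.0001
```

step_arm --targets '[{"claw":1,"delta_pos":[0.0015,-0.0042,-0.001],"spin":0},{"claw":1,"delta_pos":[0.003,-0.0085,-0.001],"spin":0},{"claw":1,"delta_pos":[0.0046,-0.0127,-0.001],"spin":0},{"claw":1,"delta_pos":[0.0061,-0.017,-0.001],"spin":0},{"claw":1,"delta_pos":[0.0061,-0.017,-0.001],"spin":0}]'

```text
t: 4.32
tool_pos: [0.4808, 0.2666, 0.0426]
ee_rot: [3.135, 0.001, 1.916]
force: [-2.1, 0.0, 8.5]
finger_gap: -0.0002
```

step_arm --targets '[{"claw":1,"delta_pos":[0,0,0.02],"spin":0},{"claw":1,"delta_pos":[-0.0,0.12,0.06],"spin":0},{"claw":1,"delta_pos":[-0.0,0.12,0.06],"spin":0},{"claw":1,"delta_pos":[-0.0,0.12,0.06],"spin":0}]'

```text
t: 4.82
tool_pos: [0.4789, 0.3939, 0.1061]
ee_rot: [3.131, -0.005, 1.924]
force: [-0.7, -0.6, 0.4]
finger_gap: -0.0002
```

```bash
cat > jaw.py <<'E'
from geo import *
import sys
def cross(vs,p,lo,hi,lvl):
    m=(vs>=lo)&(vs<=hi); v=vs[m]; q=p[m]-lvl; i=np.where(q[:-1]*q[1:]<=0)[0]; return [round(float(v[k]-q[k]*(v[k+1]-v[k])/(q[k+1]-q[k])),2) for k in i]
o=np.array([.4659,.2184,.033]); yaw=94.9; vs=np.arange(-35,36,.5)
for n in('top','scene'):
    c=avg(n,4); p7=prof(c,o,yaw,7,np.arange(10,24),vs); pm=prof(c,o,yaw,-7,np.arange(10,24),vs)
    if n=='top': print(n,'fixed',cross(vs,p7,6,15,137.5),'mov',cross(vs,p7,-27,-10,95))
    else: print(n,'mov',cross(vs,p7,-30,-8,125.5),'fixed lo',cross(vs,pm,5,16,110))
    np.save('j_'+n+'.npy',c,allow_pickle=True)
print(sensors.get_state()['t'])
E
python3 jaw.py
```

```text
top fixed [] mov []
scene mov [] fixed lo []
5.225
```

step_arm --targets '[{"claw":1,"delta_pos":[0,-0.45,0.06],"spin":0},{"claw":1,"delta_pos":[0,-0.45,0.06],"spin":0},{"claw":1,"delta_pos":[0,-0.45,0.06],"spin":0},{"claw":1,"delta_pos":[0,-0.45,0.06],"spin":0},{"claw":1,"delta_pos":[0,-0.45,0.06],"spin":0},{"claw":1,"delta_pos":[0,-0.45,0.06],"spin":0},{"claw":1,"delta_pos":[0,-0.45,0.06],"spin":0},{"claw":1,"delta_pos":[0,-0.45,0.06],"spin":0}]'

```text
t: 6.22
tool_pos: [0.4807, -0.0706, 0.1626]
ee_rot: [3.136, 0.004, 1.906]
force: [0.7, 0.3, 1.1]
finger_gap: -0.0001
```

```bash
python3 jaw.py; python3 -c "
from h import *
c=np.load('j_top.npy',allow_pickle=True).item(); save(c,'jt2',(195,170,365,300),4.7)"
```

```text
top fixed [11.97] mov [-20.21, -14.17]
scene mov [-22.73] fixed lo [9.8]
6.625
```

View pics/jt2.png

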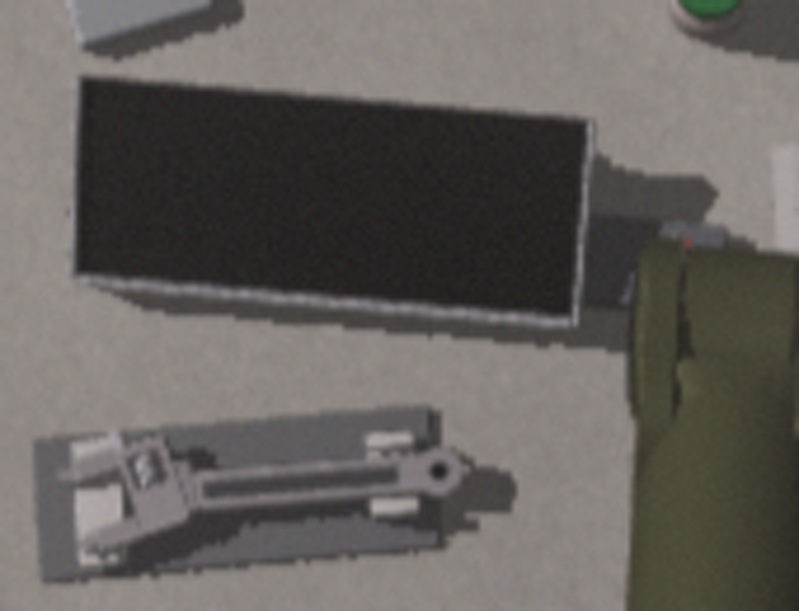

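```bash
python3 - <<'E'
from geo import *
o=np.array([.4659,.2184,.033]); yaw=94.9; vs=np.arange(-40,34,2)
for n in('top','scene'):
    a=np.load(n+'1.npy',allow_pickle=True).item();b=np.load('j_'+n+'.npy',allow_pickle=True).item()
    for us in((12,22),(2,8)): print(n,us,np.c_[vs,prof(a,o,yaw,7,np.arange(*us),vs),prof(b,o,yaw,7,np.arange(*us),vs)].round().astype(int).T.tolist())
E
```

```text
top (12, 22) [[-40, -38, -36, -34, -32, -30, -28, -26, -24, -22, -20, -18, -16, -14, -12, -10, -8, -6, -4, -2, 0, 2, 4, 6, 8, 10, 12, 14, 16, 18, 20, 22, 24, 26, 28, 30, 32], [152, 155, 146, 131, 120, 117, 117, 117, 114, 99, 81, 73, 75, 86, 113, 140, 152, 155, 155, 155, 155, 155, 155, 155, 154, 145, 131, 122, 119, 118, 118, 117, 104, 85, 75, 80, 81], [163, 168, 162, 147, 134, 127, 126, 125, 124, 113, 93, 81, 81, 93, 122, 151, 164, 166, 166, 166, 166, 167, 166, 167, 164, 153, 139, 130, 127, 128, 128, 122, 105, 88, 82, 89, 88]]
top (2, 8) [[-40, -38, -36, -34, -32, -30, -28, -26, -24, -22, -20, -18, -16, -14, -12, -10, -8, -6, -4, -2, 0, 2, 4, 6, 8, 10, 12, 14, 16, 18, 20, 22, 24, 26, 28, 30, 32], [143, 151, 146, 132, 123, 120, 119, 119, 115, 103, 88, 79, 79, 82, 94, 111, 116, 113, 106, 97, 87, 79, 73, 70, 67, 78, 100, 113, 118, 117, 115, 112, 99, 77, 60, 52, 51], [152, 163, 161, 149, 136, 129, 127, 126, 125, 116, 96, 84, 83, 86, 98, 116, 124, 120, 111, 101, 92, 83, 77, 72, 73, 90, 111, 122, 125, 125, 128, 122, 103, 78, 61, 56, 56]]
scene (12, 22) [[-40, -38, -36, -34, -32, -30, -28, -
[... 316 characters left out ...]
 104, 110, 112, 111, 111, 118, 130, 144, 152, 153, 152, 152, 152, 152, 153, 151, 147, 130, 107, 84, 76, 84, 99, 111, 114, 113, 112, 114, 118, 125, 131, 132, 129, 128]]
scene (2, 8) [[-40, -38, -36, -34, -32, -30, -28, -26, -24, -22, -20, -18, -16, -14, -12, -10, -8, -6, -4, -2, 0, 2, 4, 6, 8, 10, 12, 14, 16, 18, 20, 22, 24, 26, 28, 30, 32], [80, 81, 92, 101, 107, 107, 106, 106, 114, 128, 141, 148, 145, 145, 143, 140, 136, 131, 125, 115, 101, 84, 75, 76, 81, 90, 100, 106, 108, 106, 106, 109, 115, 121, 124, 125, 125], [84, 80, 92, 105, 113, 112, 110, 110, 118, 131, 146, 154, 152, 151, 150, 147, 143, 137, 130, 118, 103, 85, 75, 78, 84, 95, 106, 111, 113, 112, 112, 116, 122, 128, 130, 131, 131]]
```

step_arm --targets '[{"claw":1,"delta_pos":[-0.0065,0.3531,-0.04],"spin":0},{"claw":1,"delta_pos":[-0.0065,0.3531,-0.04],"spin":0},{"claw":1,"delta_pos":[-0.0065,0.3531,-0.04],"spin":0},{"claw":1,"delta_pos":[-0.0065,0.3531,-0.04],"spin":0},{"claw":1,"delta_pos":[-0.0065,0.3531,-0.04],"spin":0},{"claw":1,"delta_pos":[-0.0065,0.3531,-0.04],"spin":0},{"claw":1,"delta_pos":[-0.0065,0.3531,-0.08],"spin":0},{"claw":1,"delta_pos":[-0.0065,0.3531,-0.1076],"spin":0},{"claw":1,"delta_pos":[-0.0065,0.3531,-0.1076],"spin":0},{"claw":1,"delta_pos":[-0.0065,0.3531,-0.1076],"spin":0}]'

```text
t: 7.88
tool_pos: [0.4751, 0.291, 0.0555]
ee_rot: [3.135, 0.001, 1.918]
force: [-0.4, 0.2, 0.4]
finger_gap: -0.0003
```

step_arm --targets '[{"claw":1,"delta_pos":[-0.0009,-0.008,-0.01],"spin":0},{"claw":1,"delta_pos":[-0.0009,-0.008,-0.0145],"spin":0},{"claw":1,"delta_pos":[0.0012,-0.0138,-0.0145],"spin":0},{"claw":1,"delta_pos":[0.0033,-0.0197,-0.0145],"spin":0},{"claw":1,"delta_pos":[0.0054,-0.0255,-0.0145],"spin":0},{"claw":1,"delta_pos":[0.0054,-0.0255,-0.0145],"spin":0}]'

```text
t: 8.62
tool_pos: [0.4811, 0.2662, 0.0426]
ee_rot: [3.133, 0.001, 1.917]
force: [-3.3, -0.2, 9.1]
finger_gap: -0.0001
```

step_arm --targets '[{"claw":1,"delta_pos":[0,0,0.012],"spin":0},{"claw":1,"delta_pos":[-0.006,0.0175,0.008],"spin":0},{"claw":1,"delta_pos":[-0.006,0.0175,0.004],"spin":0},{"claw":1,"delta_pos":[-0.006,0.0175,0.004],"spin":0}]'

```text
t: 9.12
tool_pos: [0.4751, 0.2827, 0.0462]
ee_rot: [3.134, 0.002, 1.917]
force: [-0.5, -0.2, -0.9]
finger_gap: -0.0001
```

step_arm --targets '[{"claw":1,"delta_pos":[-0.0008,0.0003,-0.0055],"spin":0},{"claw":1,"delta_pos":[-0.0008,0.0003,-0.0055],"spin":0},{"claw":1,"delta_pos":[0.0013,-0.0055,-0.0055],"spin":0},{"claw":1,"delta_pos":[0.0034,-0.0114,-0.0055],"spin":0},{"claw":1,"delta_pos":[0.0055,-0.0172,-0.0055],"spin":0},{"claw":1,"delta_pos":[0.0055,-0.0172,-0.0055],"spin":0},{"claw":1,"delta_pos":[0.0055,-0.0172,0.01],"spin":0},{"claw":1,"delta_pos":[-0.0008,0.0003,0.005],"spin":0},{"claw":1,"delta_pos":[-0.0008,0.0003,0.001],"spin":0},{"claw":1,"delta_pos":[-0.0008,0.0003,-0.0055],"spin":0}]'

```text
t: 10.38
tool_pos: [0.4748, 0.2829, 0.0411]
ee_rot: [3.133, 0.002, 1.917]
force: [-6.3, 2.7, 24.7]
finger_gap: 0.0002
```

step_arm --targets '[{"claw":1,"delta_pos":[0,0,-0.0013],"spin":0},{"claw":1,"delta_pos":[0.0021,-0.0058,-0.0013],"spin":0},{"claw":1,"delta_pos":[0.0042,-0.0116,-0.0013],"spin":0},{"claw":1,"delta_pos":[0.0063,-0.0175,-0.0013],"spin":0},{"claw":1,"delta_pos":[0.0063,-0.0175,-0.0013],"spin":0},{"claw":1,"delta_pos":[0.0063,-0.0175,0.02],"spin":0}]'

```text
t: 11.12
tool_pos: [0.4805, 0.2641, 0.0606]
ee_rot: [3.136, 0.002, 1.916]
force: [0.3, -0.4, 0.7]
finger_gap: 0.0001
```

step_arm --targets '[{"claw":1,"delta_pos":[0,-0.35,0.08],"spin":0},{"claw":1,"delta_pos":[0,-0.35,0.08],"spin":0},{"claw":1,"delta_pos":[0,-0.35,0.08],"spin":0},{"claw":1,"delta_pos":[0,-0.35,0.08],"spin":0},{"claw":1,"delta_pos":[0,-0.35,0.08],"spin":0},{"claw":1,"delta_pos":[0,-0.35,0.08],"spin":0},{"claw":1,"delta_pos":[0,-0.35,0.08],"spin":0}]'

```text
t: 12.0
tool_pos: [0.4803, -0.0915, 0.1416]
ee_rot: [3.136, 0.004, 1.907]
force: [-0.4, 0.6, -0.7]
finger_gap: 0.0
```

```bash
cat > jaw.py <<'E'
from geo import *
import sys
def edge(vs,p,a,b):  # half-level between mean in window a and mean in window b (v ranges)
    la=np.median(p[(vs>=a[0])&(vs<=a[1])]); lb=np.median(p[(vs>=b[0])&(vs<=b[1])]); l=(la+lb)/2
    m=(vs>=min(a[0],b[0]))&(vs<=max(a[1],b[1])); v=vs[m]; q=p[m]-l; i=np.where(q[:-1]*q[1:]<=0)[0]
    return [round(float(v[k]-q[k]*(v[k+1]-v[k])/(q[k+1]-q[k])),2) for k in i],round(float(la)),round(float(lb))
def run(g,files=None):   # g: guess of movable face v
    o=np.array([.4659,.2184,.033]); yaw=94.9; vs=np.arange(-42,36,.5); us=np.arange(12,22)
    for n in('top','scene'):
        c=np.load(files%n,allow_pickle=True).item() if files else avg(n,4)
        if not files: np.save('j_'+n+'.npy',c,allow_pickle=True)
        p=prof(c,o,yaw,7,us,vs)
        if n=='top': print('top fix',edge(vs,p,(2,6),(16,19)),'mov top',edge(vs,p,(g-8,g-4),(g+3,g+5)),'outer',edge(vs,p,(g-17,g-15),(g-8,g-4)))
        else: print('scene mov',edge(vs,p,(g-8,g-5),(g+6,g+9)),'fix',edge(vs,p,(5,6.5),(14,18)))
    print(sensors.get_state()['t'])
if __name__=='__main__': run(float(sys.argv[1]),sys.argv[2] if len(sys.argv)>2 else None)
E
python3 jaw.py -21.6 %s1.npy; python3 jaw.py -21 j_%s.npy; python3 jaw.py -17.5
```

```text
top fix ([11.23], 155, 118) mov top ([-21.6], 117, 73) outer ([-34.61], 155, 117)
scene mov ([-22.56], 106, 145) fix ([9.78], 71, 108)
12.0
top fix ([10.82], 167, 127) mov top ([-21.01], 126, 80) outer ([-33.88], 167, 126)
scene mov ([-21.86], 111, 152) fix ([9.38], 77, 113)
12.0
top fix ([8.11], 166, 128) mov top ([-19.94], 126, 95) outer ([-31.83], 152, 126)
scene mov ([-20.48], 112, 152) fix ([7.51], 89, 113)
12.4
```

step_arm --targets '[{"claw":1,"delta_pos":[-0.004,0.373,-0.03],"spin":0},{"claw":1,"delta_pos":[-0.004,0.373,-0.03],"spin":0},{"claw":1,"delta_pos":[-0.004,0.373,-0.03],"spin":0},{"claw":1,"delta_pos":[-0.004,0.373,-0.03],"spin":0},{"claw":1,"delta_pos":[-0.004,0.373,-0.03],"spin":0},{"claw":1,"delta_pos":[-0.004,0.373,-0.03],"spin":0},{"claw":1,"delta_pos":[-0.004,0.373,-0.06],"spin":0},{"claw":1,"delta_pos":[-0.004,0.373,-0.085],"spin":0},{"claw":1,"delta_pos":[-0.004,0.373,-0.092],"spin":0},{"claw":1,"delta_pos":[-0.004,0.373,-0.095],"spin":0},{"claw":1,"delta_pos":[-0.004,0.373,-0.095],"spin":0}]'

```text
t: 13.78
tool_pos: [0.477, 0.2884, 0.0462]
ee_rot: [3.135, 0.002, 1.918]
force: [-0.1, -0.4, -0.3]
finger_gap: 0.0003
```

step_arm --targets '[{"claw":1,"delta_pos":[-0.0008,-0.004,-0.003],"spin":0},{"claw":1,"delta_pos":[-0.0008,-0.0045,-0.005],"spin":0},{"claw":1,"delta_pos":[-0.0008,-0.0049,-0.0054],"spin":0},{"claw":1,"delta_pos":[0.0013,-0.0107,-0.0054],"spin":0},{"claw":1,"delta_pos":[0.0034,-0.0165,-0.0054],"spin":0},{"claw":1,"delta_pos":[0.0055,-0.0224,-0.0054],"spin":0},{"claw":1,"delta_pos":[0.0055,-0.0224,-0.0054],"spin":0},{"claw":1,"delta_pos":[0.0055,-0.0224,0.01],"spin":0},{"claw":1,"delta_pos":[-0.0008,-0.004,0.005],"spin":0},{"claw":1,"delta_pos":[-0.0008,-0.0045,0.001],"spin":0},{"claw":1,"delta_pos":[-0.0008,-0.0049,-0.002],"spin":0},{"claw":1,"delta_pos":[-0.0008,-0.0049,-0.0035],"spin":0}]'

```text
t: 15.28
tool_pos: [0.4765, 0.2824, 0.0424]
ee_rot: [3.136, 0.003, 1.917]
force: [-1.0, -2.0, 4.5]
finger_gap: -0.0
```

step_arm --targets '[{"claw":1,"delta_pos":[0,0,-0.0019],"spin":0},{"claw":1,"delta_pos":[0,0,-0.0019],"spin":0},{"claw":1,"delta_pos":[0.0021,-0.0058,-0.0019],"spin":0},{"claw":1,"delta_pos":[0.0042,-0.0116,-0.0019],"spin":0},{"claw":1,"delta_pos":[0.0063,-0.0175,-0.0019],"spin":0},{"claw":1,"delta_pos":[0.0063,-0.0175,-0.0019],"spin":0}]'

```text
t: 16.02
tool_pos: [0.4833, 0.2658, 0.0424]
ee_rot: [3.134, 0.002, 1.917]
force: [-3.0, -0.1, 12.4]
finger_gap: -0.0001
```

step_arm --targets '[{"claw":1,"delta_pos":[0,0,0.02],"spin":0},{"claw":1,"delta_pos":[0,-0.35,0.08],"spin":0},{"claw":1,"delta_pos":[0,-0.35,0.08],"spin":0},{"claw":1,"delta_pos":[0,-0.35,0.08],"spin":0},{"claw":1,"delta_pos":[0,-0.35,0.08],"spin":0},{"claw":1,"delta_pos":[0,-0.35,0.08],"spin":0},{"claw":1,"delta_pos":[0,-0.35,0.08],"spin":0},{"claw":1,"delta_pos":[0,-0.35,0.08],"spin":0}]'

```text
t: 17.02
tool_pos: [0.4836, -0.0889, 0.1236]
ee_rot: [3.134, 0.004, 1.909]
force: [0.0, 1.2, 0.1]
finger_gap: -0.0002
```

```bash
python3 jaw.py -17; python3 -c "
from h import *
c=np.load('j_top.npy',allow_pickle=True).item(); save(c,'jt3',(195,245,305,305),7)"
```

```text
top fix ([6.71], 160, 121) mov top ([-19.43, -12.06], 125, 100) outer ([-31.01], 155, 125)
scene mov ([-19.62], 113, 154) fix ([7.64], 102, 119)
17.425
```

View pics/jt3.png

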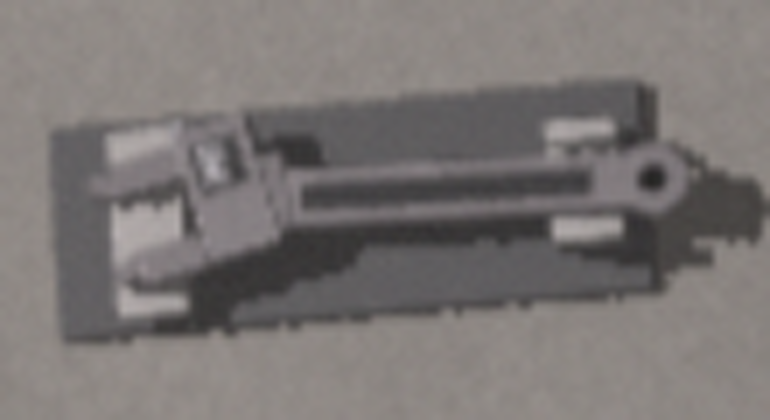

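```bash
sed -i 's/^def run(g,files=None):.*/def run(g,files=None,o=(.4659,.2184,.033),yaw=94.9):/; s/    o=np.array(\[.4659,.2184,.033\]); yaw=94.9; /    o=np.array(o); /' jaw.py; python3 - <<'E'
from jaw import *
for yaw,o in((94.9,(.4659,.2184,.033)),(93.6,(.4687,.2187,.033)),(93,(.4687,.2187,.033)),(92.4,(.469,.2187,.033))):
    print(yaw); run(-16.5,'j_%s.npy',o,yaw)
# tilt: profile edge vs u windows
c=np.load('j_top.npy',allow_pickle=True).item(); s=np.load('j_scene.npy',allow_pickle=True).item(); vs=np.arange(-40,34,.5); o=np.array([.4687,.2187,.033])
for yaw in(94.9,93.6,92.4):
  for a in((9,13),(14,18),(19,23)): 
    us=np.arange(*a); print(yaw,a,edge(vs,prof(c,o,yaw,7,us,vs),(2,6),(16,19))[0],edge(vs,prof(s,o,yaw,7,us,vs),(-24,-21),(-8,-5))[0])
E
```

```text
94.9
top fix ([6.71], 160, 121) mov top ([-19.81, -11.8], 125, 107) outer ([-30.73], 152, 125)
scene mov ([-19.54], 114, 154) fix ([7.64], 102, 119)
17.425
93.6
top fix ([10.43], 167, 127) mov top ([-14.3], 125, 90) outer ([-27.37], 168, 125)
scene mov ([-15.24], 112, 153) fix ([9.09], 74, 114)
17.425
93
top fix ([11.27], 167, 127) mov top ([-13.86], 126, 97) outer ([-26.55], 168, 126)
scene mov ([-14.37], 112, 153) fix ([9.73], 72, 114)
17.425
92.4
top fix ([12.38], 167, 127) mov top ([-13.63], 129, 110) outer ([-25.39], 164, 129)
scene mov ([-13.26], 113, 153) fix ([11.09], 76, 113)
17.425
94.9 (9, 13) [7.89] [-17.05]
94.9 (14, 18) [8.61] [-17.03]
94.9 (19, 23) [8.44] [-16.86]
93.6 (9, 13) [9.36] [-15.24]
93.6 (14, 18) [10.39] [-15.37]
93.6 (19, 23) [10.31] [-15.02]
92.4 (9, 13) [10.78] [-13.58]
92.4 (14, 18) [12.06] [-13.74]
92.4 (19, 23) [12.08] [-13.16]
```

step_arm --targets '[{"claw":0,"delta_pos":[-0.0149,0.3076,0],"spin":-0.0439},{"claw":0,"delta_pos":[-0.0149,0.3076,0],"spin":-0.0439},{"claw":0,"delta_pos":[-0.0149,0.3076,0],"spin":-0.0439},{"claw":0,"delta_pos":[-0.0149,0.3076,0],"spin":-0.0439},{"claw":0,"delta_pos":[-0.0149,0.3076,0],"spin":-0.0439},{"claw":0,"delta_pos":[-0.0149,0.3076,0],"spin":-0.0439},{"claw":0,"delta_pos":[-0.0149,0.3076,0],"spin":-0.0439},{"claw":0,"delta_pos":[-0.0149,0.3076,-0.03],"spin":-0.0439},{"claw":0,"delta_pos":[-0.0149,0.3076,-0.06],"spin":-0.0439},{"claw":0,"delta_pos":[-0.0149,0.3076,-0.08],"spin":-0.0439}]'

```text
t: 18.68
tool_pos: [0.4686, 0.2219, 0.0408]
ee_rot: [3.136, 0.003, 1.64]
force: [0.4, -0.1, 0.7]
finger_gap: 0.0854
```

step_arm --targets '[{"claw":0,"delta_pos":[0,-0.003,-0.018],"spin":-0.001},{"claw":0,"delta_pos":[0,-0.003,-0.0265],"spin":-0.001},{"claw":0,"delta_pos":[0,-0.003,-0.0268],"spin":-0.001},{"claw":0.6,"delta_pos":[0,-0.003,-0.0268],"spin":-0.001},{"claw":1,"delta_pos":[0,-0.003,-0.0268],"spin":-0.001},{"claw":1,"delta_pos":[0,-0.003,-0.0268],"spin":-0.001},{"claw":1,"delta_pos":[0,-0.003,-0.0268],"spin":-0.001},{"claw":1,"delta_pos":[0,-0.003,-0.0268],"spin":-0.001}]'

```text
t: 19.68
tool_pos: [0.4691, 0.2191, 0.0145]
ee_rot: [3.135, 0.003, 1.633]
force: [-1.1, -0.5, 4.9]
finger_gap: 0.0228
```

step_arm --targets '[{"claw":1,"delta_pos":[0,0,0.03],"spin":0},{"claw":1,"delta_pos":[0,0,0.09],"spin":0},{"claw":1,"delta_pos":[0.05,-0.05,0.15],"spin":0},{"claw":1,"delta_pos":[0.15,-0.17,0.4],"spin":0},{"claw":1,"delta_pos":[0.15,-0.17,0.4],"spin":0},{"claw":1,"delta_pos":[0.15,-0.17,0.4],"spin":0},{"claw":1,"delta_pos":[0.15,-0.17,0.4],"spin":0},{"claw":1,"delta_pos":[0.15,-0.17,0.4],"spin":0},{"claw":1,"delta_pos":[0.15,-0.17,0.4],"spin":0},{"claw":1,"delta_pos":[0.15,-0.17,0.4],"spin":0}]'

```text
t: 20.92
tool_pos: [0.6189, 0.0493, 0.4131]
ee_rot: [3.137, 0.002, 1.633]
force: [-0.8, 1.5, -5.6]
finger_gap: 0.0226
```

```bash
python3 - <<'E'
from geo import *
s=sensors.get_state(); print(s['tool_pos'],s['ee_rot'],s['force'])
c=avg('scene',6); np.save('held_s.npy',c,allow_pickle=True)
J=proj(c,s['tool_pos']+[0,.07,.02])[0].astype(int); print(J)
f=c['f'][J[1]-50:J[1]+50,J[0]-65:J[0]+65,::-1].clip(0,255).astype(np.uint8); cv2.imwrite('pics/held.png',cv2.resize(f,None,fx=6,fy=6,interpolation=cv2.INTER_CUBIC))
E
```

```text
[0.61889707 0.04933181 0.41307346] [3.13722354e+00 2.27765014e-03 1.63344443e+00] [-0.82632679  1.536649   -5.57759951]
[373 182]
```

View pics/held.png

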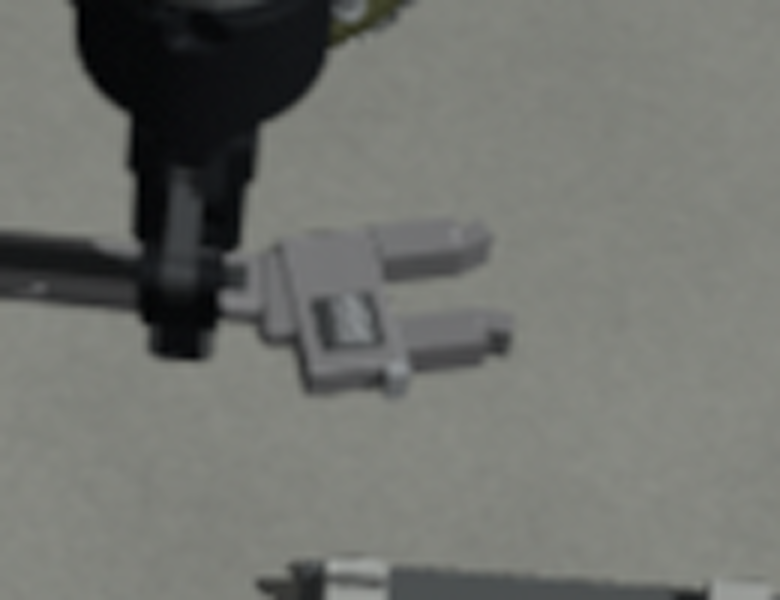

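```bash
python3 - <<'E'
from jaw import *
c=np.load('held_s.npy',allow_pickle=True).item(); T=np.array([.6189,.0493,.4131+.0185]); yaw=93.6; vs=np.arange(-30,34,.5)
for us in(np.arange(6,15),np.arange(15,24)):
    p=prof(c,T,yaw,7,us,vs); q=prof(c,T,yaw,-7,us,vs)
    print('z7',dict(zip(vs[::3].tolist(),p[::3].round().astype(int).tolist()))); print('z-7',dict(zip(vs[60::3].tolist(),q[60::3].round().astype(int).tolist())))
# tip position along u on fixed jaw & movable, head width along v at u=-25
us=np.arange(20,48,1.); print('tip fixed',dict(zip(us.tolist(),[int(prof(c,T,yaw,7,[u],np.arange(16,20))[0]*0+prof(c,T,yaw,7,[u],np.arange(16,20)).mean()) for u in us])))
print('worm px',proj(c,wr(T,yaw,[53.6,-15.5,10])),'seen',(373-65+347/6,182-50+322/6))
E
```

```text
z7 {-30.0: 78, -28.5: 89, -27.0: 102, -25.5: 111, -24.0: 114, -22.5: 114, -21.0: 113, -19.5: 113, -18.0: 112, -16.5: 114, -15.0: 117, -13.5: 123, -12.0: 128, -10.5: 129, -9.0: 129, -7.5: 129, -6.0: 130, -4.5: 130, -3.0: 127, -1.5: 117, 0.0: 100, 1.5: 83, 3.0: 76, 4.5: 74, 6.0: 75, 7.5: 76, 9.0: 85, 10.5: 97, 12.0: 109, 13.5: 116, 15.0: 116, 16.5: 115, 18.0: 115, 19.5: 115, 21.0: 115, 22.5: 117, 24.0: 120, 25.5: 125, 27.0: 128, 28.5: 129, 30.0: 128, 31.5: 128, 33.0: 127}
z-7 {0.0: 129, 1.5: 128, 3.0: 128, 4.5: 128, 6.0: 130, 7.5: 129, 9.0: 123, 10.5: 107, 12.0: 87, 13.5: 76, 15.0: 75, 16.5: 74, 18.0: 76, 19.5: 81, 21.0: 91, 22.5: 103, 24.0: 111, 25.5: 115, 27.0: 114, 28.5: 115, 30.0: 115, 31.5: 115, 33.0: 115}
z7 {-30.0: 78, -28.5: 89, -27.0: 104, -25.5: 113, -24.0: 114, -22.5: 113, -21.0: 113, -19.5: 113, -18.0: 113, -16.5: 114, -15.0: 118, -13.5: 122, -12.0: 127, -10.5: 129, -9.0: 129, -7.5: 129, -6.0: 129, -4.5: 130, -3.0: 128, -1.5: 120, 0.0: 100, 1.5: 80, 3.0: 73, 4.5: 75, 6.0: 74, 7.5: 77, 9.0: 84, 10.5: 98, 12.0: 110, 13.5: 115, 15.0: 115, 16.5: 115, 18.0: 115, 19.5: 115, 21.0: 115, 22.5: 117, 24.0: 121, 25.5: 125, 27.0: 128, 28.5: 129, 30.0: 128, 31.5: 127, 33.0: 127}
z-7 {0.0: 129, 1.5: 129, 3.0: 129, 4.5: 129, 6.0: 129, 7.5: 129, 9.0: 121, 10.5: 108, 12.0: 88, 13.5: 75, 15.0: 74, 16.5: 75, 18.0: 74, 19.5: 80, 21.0: 91, 22.5: 105, 24.0: 114, 25.5: 116, 27.0: 115, 28.5: 115, 30.0: 115, 31.5: 115, 33.0: 115}
tip fixed {20.0: 114, 21.0: 114, 22.0: 114, 23.0: 114, 24.0: 114, 25.0: 117, 26.0: 122, 27.0: 126, 28.0: 127, 29.0: 124, 30.0: 118, 31.0: 114, 32.0: 113, 33.0: 113, 34.0: 113, 35.0: 113, 36.0: 113, 37.0: 115, 38.0: 118, 39.0: 122, 40.0: 125, 41.0: 128, 42.0: 129, 43.0: 129, 44.0: 129, 45.0: 128, 46.0: 128, 47.0: 127}
worm px [[365.25427098 183.57986835]] seen (365.8333333333333, 185.66666666666666)
```

```bash
python3 - <<'E'
from jaw import *
c=avg('top',6); T=np.array([.6189,.0493,.4131+.0185]); yaw=93.6; vs=np.arange(-32,34,.5)
for us in(np.arange(6,15),np.arange(15,24)):
    p=prof(c,T,yaw,7,us,vs); q=prof(c,T,yaw,-7,us,vs)
    print('z7',dict(zip(vs[::3].tolist(),p[::3].round().astype(int).tolist()))); print('z-7',dict(zip(vs[:60:3].tolist(),q[:60:3].round().astype(int).tolist())))
E
```

```text
z7 {-32.0: 138, -30.5: 138, -29.0: 137, -27.5: 134, -26.0: 129, -24.5: 125, -23.0: 124, -21.5: 123, -20.0: 123, -18.5: 123, -17.0: 123, -15.5: 122, -14.0: 112, -12.5: 92, -11.0: 78, -9.5: 90, -8.0: 116, -6.5: 134, -5.0: 141, -3.5: 137, -2.0: 120, -0.5: 94, 1.0: 67, 2.5: 49, 4.0: 39, 5.5: 36, 7.0: 35, 8.5: 40, 10.0: 61, 11.5: 91, 13.0: 114, 14.5: 123, 16.0: 126, 17.5: 126, 19.0: 126, 20.5: 126, 22.0: 126, 23.5: 117, 25.0: 97, 26.5: 72, 28.0: 51, 29.5: 40, 31.0: 36, 32.5: 34}
z-7 {-32.0: 135, -30.5: 130, -29.0: 126, -27.5: 124, -26.0: 123, -24.5: 123, -23.0: 123, -21.5: 123, -20.0: 123, -18.5: 118, -17.0: 100, -15.5: 81, -14.0: 82, -12.5: 105, -11.0: 128, -9.5: 139, -8.0: 141, -6.5: 131, -5.0: 109, -3.5: 82}
z7 {-32.0: 140, -30.5: 141, -29.0: 140, -27.5: 136, -26.0: 130, -24.5: 125, -23.0: 124, -21.5: 124, -20.0: 123, -18.5: 123, -17.0: 123, -15.5: 123, -14.0: 113, -12.5: 93, -11.0: 78, -9.5: 89, -8.0: 113, -6.5: 124, -5.0: 112, -3.5: 85, -2.0: 58, -0.5: 41, 1.0: 36, 2.5: 36, 4.0: 35, 5.5: 34, 7.0: 35, 8.5: 41, 10.0: 62, 11.5: 93, 13.0: 115, 14.5: 124, 16.0: 126, 17.5: 126, 19.0: 126, 20.5: 126, 22.0: 125, 23.5: 116, 25.0: 96, 26.5: 72, 28.0: 51, 29.5: 41, 31.0: 36, 32.5: 35}
z-7 {-32.0: 137, -30.5: 131, -29.0: 126, -27.5: 124, -26.0: 124, -24.5: 123, -23.0: 123, -21.5: 123, -20.0: 123, -18.5: 118, -17.0: 101, -15.5: 82, -14.0: 82, -12.5: 103, -11.0: 123, -9.5: 123, -8.0: 102, -6.5: 73, -5.0: 49, -3.5: 38}
```

step_arm --targets '[{"claw":1,"delta_pos":[-0.1498,0.1698,-0.3],"spin":0.003},{"claw":1,"delta_pos":[-0.1498,0.1698,-0.3],"spin":0.003},{"claw":1,"delta_pos":[-0.1498,0.1698,-0.3],"spin":0.003},{"claw":1,"delta_pos":[-0.1498,0.1698,-0.3],"spin":0.003},{"claw":1,"delta_pos":[-0.1498,0.1698,-0.3],"spin":0.003},{"claw":1,"delta_pos":[-0.1498,0.1698,-0.3],"spin":0.003},{"claw":1,"delta_pos":[-0.1498,0.1698,-0.34],"spin":0.003},{"claw":1,"delta_pos":[-0.1498,0.1698,-0.365],"spin":0.003},{"claw":1,"delta_pos":[-0.1498,0.1698,-0.365],"spin":0.003}]'

```text
t: 22.65
tool_pos: [0.4677, 0.2183, 0.0481]
ee_rot: [3.139, 0.004, 1.652]
force: [-0.3, 0.7, -4.0]
finger_gap: 0.0231
```

step_arm --targets '[{"claw":1,"delta_pos":[0,0.001,-0.02],"spin":0},{"claw":1,"delta_pos":[0,0.001,-0.03],"spin":0},{"claw":1,"delta_pos":[0,0.001,-0.034],"spin":0},{"claw":1,"delta_pos":[0,0.001,-0.034],"spin":0},{"claw":0.2,"delta_pos":[0,0.001,-0.034],"spin":0},{"claw":0,"delta_pos":[0,0.001,-0.034],"spin":0},{"claw":0,"delta_pos":[0,0.001,-0.034],"spin":0},{"claw":0,"delta_pos":[0,0.001,0.01],"spin":0},{"claw":1,"delta_pos":[0.004,0.03,0.05],"spin":0.0417},{"claw":1,"delta_pos":[0.008,0.05,0.03],"spin":0.0417},{"claw":1,"delta_pos":[0.01,0.0475,0.02],"spin":0.0417},{"claw":1,"delta_pos":[0.01,0.0475,0.005],"spin":0.0417}]'

```text
t: 24.15
tool_pos: [0.4778, 0.2647, 0.0521]
ee_rot: [3.139, 0.005, 1.913]
force: [1.2, -0.9, 0.0]
finger_gap: 0.0125
```

step_arm --targets '[{"claw":1,"delta_pos":[0.0024,0.0076,0],"spin":0},{"claw":1,"delta_pos":[0.0024,0.0076,-0.005],"spin":0},{"claw":1,"delta_pos":[0.0024,0.0076,-0.008],"spin":0},{"claw":1,"delta_pos":[0.0024,0.0076,-0.0095],"spin":0},{"claw":1,"delta_pos":[0.0024,0.0076,-0.011],"spin":0},{"claw":1,"delta_pos":[0.0024,0.0076,-0.0112],"spin":0},{"claw":1,"delta_pos":[0.0024,0.0076,-0.0112],"spin":0}]'

```text
t: 25.02
tool_pos: [0.4805, 0.2723, 0.0425]
ee_rot: [3.139, 0.006, 1.912]
force: [-3.4, -2.4, 11.3]
finger_gap: 0.0001
```

step_arm --targets '[{"claw":1,"delta_pos":[-0.0012,0.0033,-0.0016],"spin":0},{"claw":1,"delta_pos":[-0.0024,0.0068,-0.0016],"spin":0},{"claw":1,"delta_pos":[-0.0024,0.0068,-0.0016],"spin":0}]'

```text
t: 25.4
tool_pos: [0.4781, 0.2792, 0.0425]
ee_rot: [3.139, 0.008, 1.912]
force: [-3.4, -2.8, 10.8]
finger_gap: 0.0001
```

step_arm --targets '[{"claw":0.5,"delta_pos":[0,0,0.03],"spin":0},{"claw":0,"delta_pos":[-0.0101,-0.0597,0.04],"spin":-0.02},{"claw":0,"delta_pos":[-0.0101,-0.0597,0.03],"spin":-0.0415},{"claw":0,"delta_pos":[-0.0101,-0.0597,0.02],"spin":-0.0415},{"claw":0,"delta_pos":[-0.0101,-0.0597,0.005],"spin":-0.0415},{"claw":0,"delta_pos":[-0.0101,-0.0597,-0.015],"spin":-0.0415},{"claw":0,"delta_pos":[-0.0101,-0.0597,-0.028],"spin":-0.0415},{"claw":0,"delta_pos":[-0.0101,-0.0597,-0.0285],"spin":-0.0415},{"claw":0.6,"delta_pos":[-0.0101,-0.0597,-0.0285],"spin":-0.0415},{"claw":1,"delta_pos":[-0.0101,-0.0597,-0.0285],"spin":-0.0415},{"claw":1,"delta_pos":[-0.0101,-0.0597,-0.0285],"spin":-0.0415},{"claw":1,"delta_pos":[-0.0101,-0.0597,-0.0285],"spin":-0.0415}]'

```text
t: 26.9
tool_pos: [0.4683, 0.2195, 0.0146]
ee_rot: [3.138, 0.008, 1.651]
force: [0.1, -0.4, 4.4]
finger_gap: 0.0228
```

step_arm --targets '[{"claw":1,"delta_pos":[0,0,0.0],"spin":0},{"claw":1,"delta_pos":[0,0,0.03],"spin":0},{"claw":1,"delta_pos":[0,0,0.09],"spin":0},{"claw":1,"delta_pos":[0.05,-0.05,0.15],"spin":0},{"claw":1,"delta_pos":[0.1,-0.2,0.25],"spin":-0.02},{"claw":1,"delta_pos":[0.1,-0.2,0.25],"spin":-0.02},{"claw":1,"delta_pos":[0.1,-0.2,0.25],"spin":-0.02},{"claw":1,"delta_pos":[0.1,-0.2,0.25],"spin":-0.02},{"claw":1,"delta_pos":[0.1,-0.2,0.25],"spin":-0.02}]'

```text
t: 28.02
tool_pos: [0.569, 0.0164, 0.2645]
ee_rot: [3.138, 0.008, 1.521]
force: [-0.7, 0.9, -5.4]
finger_gap: 0.0226
```

```bash
cat > held.py <<'E'
from jaw import *
s=sensors.get_state(); print(s['tool_pos'].round(4),s['ee_rot'].round(4),s['force'].round(1),s['finger_gap'])
T=s['tool_pos']+[0,0,.0185]; yaw=np.degrees(s['ee_rot'][2])%360; vs=np.arange(-42,40,.5)
import sys
if len(sys.argv)>1: yaw+=float(sys.argv[1])
for n in('scene','top'):
    c=avg(n,5); np.save('held_'+n+'.npy',c,allow_pickle=True)
    for us in(np.arange(8,24),):
        p=prof(c,T,yaw,7,us,vs); print(n,'z7',' '.join(f'{v:g}:{q:.0f}' for v,q in zip(vs[::2],p[::2])))
    P=proj(c,wr(T,yaw,[[53.6,-15.5,10],[-130,0,5]])); print('pred worm,hole',P.round(1).tolist())
E
python3 held.py
```

```text
[0.569  0.0164 0.2645] [3.1381 0.0084 1.5205] [-0.7  0.9 -5.4] 0.02262506312269014
scene z7 -42:130 -41:129 -40:127 -39:123 -38:113 -37:101 -36:88 -35:77 -34:72 -33:70 -32:70 -31:72 -30:77 -29:85 -28:92 -27:101 -26:108 -25:112 -24:115 -23:114 -22:113 -21:113 -20:112 -19:113 -18:113 -17:114 -16:116 -15:119 -14:122 -13:126 -12:128 -11:130 -10:131 -9:131 -8:130 -7:131 -6:131 -5:131 -4:132 -3:132 -2:128 -1:124 0:114 1:99 2:85 3:72 4:67 5:69 6:71 7:72 8:75 9:81 10:88 11:96 12:105 13:111 14:115 15:117 16:116 17:115 18:115 19:115 20:116 21:116 22:116 23:118 24:120 25:123 26:126 27:128 28:130 29:132 30:132 31:132 32:131 33:130 34:129 35:129 36:129 37:129 38:129 39:129
pred worm,hole [[346.7, 208.0], [269.7, 189.4]]
top z7 -42:35 -41:36 -40:36 -39:36 -38:36 -37:35 -36:36 -35:37 -34:37 -33:38 -32:38 -31:39 -30:39 -29:41 -28:48 -27:61 -26:78 -25:95 -24:107 -23:115 -22:120 -21:121 -20:122 -19:122 -18:121 -17:121 -16:122 -15:120 -14:116 -13:109 -12:96 -11:82 -10:68 -9:55 -8:46 -7:40 -6:37 -5:36 -4:36 -3:37 -2:37 -1:37 0:36 1:36 2:36 3:36 4:36 5:35 6:35 7:35 8:35 9:37 10:42 11:54 12:72 13:91 14:107 15:116 16:121 17:123 18:124 19:124 20:124 21:124 22:124 23:124 24:121 25:114 26:102 27:87 28:71 29:59 30:53 31:56 32:65 33:78 34:92 35:103 36:108 37:109 38:108 39:104
pred worm,hole [[292.4, 213.9], [365.6, 223.7]]
```

step_arm --targets '[{"claw":1,"delta_pos":[0.0883,-0.1851,-0.1],"spin":0.025},{"claw":1,"delta_pos":[0.0883,-0.1851,-0.1],"spin":0.0508},{"claw":1,"delta_pos":[0.0883,-0.1851,-0.1],"spin":0.0508},{"claw":1,"delta_pos":[0.0883,-0.1851,-0.1],"spin":0.0508},{"claw":1,"delta_pos":[0.0883,-0.1851,-0.18],"spin":0.0508},{"claw":1,"delta_pos":[0.0883,-0.1851,-0.22],"spin":0.0508},{"claw":1,"delta_pos":[0.0883,-0.1851,-0.242],"spin":0.0508},{"claw":1,"delta_pos":[0.0883,-0.1851,-0.242],"spin":0.0508},{"claw":1,"delta_pos":[0.0883,-0.1851,-0.242],"spin":0.0508}]'

```text
t: 29.65
tool_pos: [0.6587, -0.165, 0.0255]
ee_rot: [3.134, 0.01, 1.846]
force: [0.8, -0.5, -2.7]
finger_gap: 0.0226
```

```bash
python3 held.py >/dev/null; python3 - <<'E'
from geo import *
s=sensors.get_state(); print(s['tool_pos'].round(4),s['ee_rot'].round(4),s['force'].round(1),s['torque'].round(2))
T=s['tool_pos']+[0,0,.0185]; yaw=np.degrees(s['ee_rot'][2]); im=[]
for n in('top','scene'):
    c=np.load('held_'+n+'.npy',allow_pickle=True).item(); f=c['f'][...,::-1].clip(0,255).astype(np.uint8)
    J=proj(c,[.62,-.08,.04])[0].astype(int); k=8; o=J-[25,20]; g=cv2.resize(f[o[1]:o[1]+40,o[0]:o[0]+50],None,fx=k,fy=k,interpolation=cv2.INTER_CUBIC)
    for q in ((0,12.5),(28,12.5),(38,16.1),(0,-12.1),(28,-12.1),(38,-15.7)):
        p=(proj(c,wr(T,yaw,uv(*q,7)))[0]-o+.5)*k; cv2.circle(g,tuple(int(x) for x in p),3,(0,255,255),-1)
    a=np.arange(6)*60+30.4-30
    for t in a:
        r=.01386; P=[.607+r*np.cos(np.radians(t)),-.0483+r*np.sin(np.radians(t)),.051]; p=(proj(c,P)[0]-o+.5)*k; cv2.circle(g,tuple(int(x) for x in p),3,(0,255,0),-1)
    im.append(g)
cv2.imwrite('pics/ins.png',np.hstack(im))
E
```

```text
[ 0.6564 -0.1651  0.0226] [3.1387 0.0083 1.8458] [ 0.2 -0.1 -4.7] [-0.08  0.01  0.02]
```

View pics/ins.png

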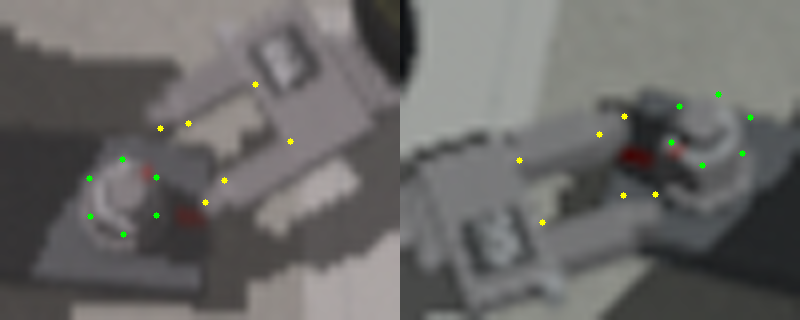

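step_arm --targets '[{"claw":1,"delta_pos":[-0.005,0.008,0],"spin":0},{"claw":1,"delta_pos":[-0.01,0.016,0],"spin":0},{"claw":1,"delta_pos":[-0.014,0.022,0],"spin":0},{"claw":1,"delta_pos":[-0.016,0.0255,0],"spin":0},{"claw":1,"delta_pos":[-0.018,0.0285,0],"spin":0},{"claw":1,"delta_pos":[-0.018,0.0285,0],"spin":0}]'

```text
t: 30.9
tool_pos: [0.6383, -0.1368, 0.0227]
ee_rot: [3.139, 0.009, 1.846]
force: [-0.1, 0.0, -4.9]
finger_gap: 0.0228
```

step_arm --targets '[{"claw":1,"delta_pos":[-0.0016,0.0027,0],"spin":0},{"claw":1,"delta_pos":[-0.0031,0.0053,0],"spin":0},{"claw":1,"delta_pos":[-0.0046,0.008,0],"spin":0},{"claw":1,"delta_pos":[-0.0046,0.008,0],"spin":0}]'

```text
t: 31.4
tool_pos: [0.6358, -0.1337, 0.0236]
ee_rot: [3.136, 0.015, 1.842]
force: [5.3, -7.8, -5.7]
finger_gap: 0.0229
```

```bash
python3 - <<'E'
from geo import *
s=sensors.get_state(); print(s['tool_pos'].round(4),s['ee_rot'].round(4),s['force'].round(1),s['torque'].round(2))
f=s['force']; n=np.array([.607,-.0483,.04])-s['tool_pos']; print('moment at tcp of a force at nut', np.cross(n,f).round(2))
E
```

```text
[ 0.6358 -0.1337  0.0236] [3.1357 0.0154 1.8424] [ 5.3 -7.8 -5.7] [-1.83 -0.95 -0.08]
moment at tcp of a force at nut [-0.36 -0.08 -0.23]
```

step_arm --targets '[{"claw":1,"delta_pos":[-0.001,0.0017,0],"spin":0.008},{"claw":1,"delta_pos":[-0.002,0.0034,0],"spin":0.012},{"claw":1,"delta_pos":[-0.002,0.0034,0],"spin":0.012}]'

```text
t: 31.78
tool_pos: [0.6386, -0.1292, 0.0256]
ee_rot: [3.125, 0.017, 1.916]
force: [10.7, 0.2, -5.8]
finger_gap: 0.0227
```

```bash
cat > tgt.py <<'E'
from geo import *
import sys
N=np.array([.6077,-.0483])
def tcp(th,d,dv=0): # desired TCP xy for wrench yaw th (deg), nut d mm short of the seat, lateral dv
    p=uv(16+d,.2+dv)[:2]+[1,-.9]; a=np.radians(th); return N-np.array([[np.cos(a),-np.sin(a)],[np.sin(a),np.cos(a)]])@p/1000
def rep():
    s=sensors.get_state(); P=s['tool_pos']; th=np.degrees(s['ee_rot'][2]); a=np.radians(th)
    r=np.array([[np.cos(a),np.sin(a)],[-np.sin(a),np.cos(a)]])@(N-P[:2])*1000-[66,-.9]
    c,q=np.cos(np.radians(15)),np.sin(np.radians(15)); b=np.radians(th+15); F=s['force'][:2]
    print('pose',P.round(4),'yaw',th.round(2),'d,dv',(c*r[0]+q*r[1]-16).round(1),(-q*r[0]+c*r[1]-.2).round(1),'Fu,Fv',(F@[np.cos(b),np.sin(b)]).round(1),(F@[-np.sin(b),np.cos(b)]).round(1),'Fz',s['force'][2].round(1),'Mz',s['torque'][2].round(2),'t',s['t'])
    return P,th
if __name__=='__main__':
    P,th=rep()
    for a in sys.argv[1:]:
        x=[float(v) for v in a.split(',')]; print(a,'delta',(tcp(*x)-P[:2]).round(4),'spin',round((x[0]-th)/360,4),'dz',round(.0225-P[2],4))
E
python3 tgt.py 109.5,14 109.5,4 105,14 105,4 101,14 101,4
```

```text
pose [ 0.6386 -0.1292  0.0256] yaw 109.77 d,dv 4.6 -3.0 Fu,Fv -5.9 -9.0 Fz -5.8 Mz -0.77 t 31.775
109.5,14 delta [ 0.0075 -0.0062] spin -0.0007 dz -0.0031
109.5,4 delta [0.0018 0.002 ] spin -0.0007 dz -0.0031
105,14 delta [ 0.0005 -0.009 ] spin -0.0132 dz -0.0031
105,4 delta [-0.0045 -0.0003] spin -0.0132 dz -0.0031
101,14 delta [-0.0058 -0.0109] spin -0.0243 dz -0.0031
101,4 delta [-0.0102 -0.0019] spin -0.0243 dz -0.0031
```

step_arm --targets '[{"claw":1,"delta_pos":[0.0018,0.001,-0.003],"spin":0},{"claw":1,"delta_pos":[0.0018,0.002,-0.003],"spin":0},{"claw":1,"delta_pos":[0.0007,0.0036,-0.003],"spin":0},{"claw":1,"delta_pos":[0.0001,0.0045,-0.003],"spin":0}]'

```text
t: 32.28
tool_pos: [0.638, -0.1248, 0.0223]
ee_rot: [3.126, 0.017, 1.916]
force: [-0.6, -1.6, -3.7]
finger_gap: 0.0228
```

```bash
python3 tgt.py 109.5,14 109.5,0
```

```text
pose [ 0.638  -0.1248  0.0223] yaw 109.78 d,dv 0.6 -1.0 Fu,Fv -1.0 1.3 Fz -3.7 Mz 0.18 t 32.275
109.5,14 delta [ 0.0081 -0.0106] spin -0.0008 dz 0.0002
109.5,0 delta [0.0001 0.0009] spin -0.0008 dz 0.0002
```

```bash
python3 tgt.py 105,0,-1 100,0,-1 95,0,-1 90,0,-1 85,0,-1 80,0,-1
```

```text
pose [ 0.638  -0.1248  0.0223] yaw 109.78 d,dv 0.6 -1.0 Fu,Fv -1.0 1.3 Fz -3.7 Mz 0.18 t 32.275
105,0,-1 delta [-0.0067 -0.0018] spin -0.0133 dz 0.0002
100,0,-1 delta [-0.0137 -0.0035] spin -0.0272 dz 0.0002
95,0,-1 delta [-0.0207 -0.0047] spin -0.0411 dz 0.0002
90,0,-1 delta [-0.0278 -0.0052] spin -0.0549 dz 0.0002
85,0,-1 delta [-0.0349 -0.0051] spin -0.0688 dz 0.0002
80,0,-1 delta [-0.042  -0.0044] spin -0.0827 dz 0.0002
```

step_arm --targets '[{"claw":1,"delta_pos":[-0.0034,-0.0009,0],"spin":-0.0067},{"claw":1,"delta_pos":[-0.0067,-0.0018,0],"spin":-0.0133},{"claw":1,"delta_pos":[-0.0102,-0.0026,0],"spin":-0.0203},{"claw":1,"delta_pos":[-0.0137,-0.0035,0],"spin":-0.0272},{"claw":1,"delta_pos":[-0.0172,-0.0041,0],"spin":-0.0342},{"claw":1,"delta_pos":[-0.0207,-0.0047,0],"spin":-0.0411},{"claw":1,"delta_pos":[-0.0207,-0.0047,0],"spin":-0.0411}]'

```text
t: 33.15
tool_pos: [0.6176, -0.1297, 0.0226]
ee_rot: [3.125, 0.017, 1.657]
force: [1.0, -3.0, -5.1]
finger_gap: 0.0225
```

```bash
python3 - <<'E'
from tgt import *
P,th=rep()
im=[]
for n in('top','scene'):
    c=avg(n,4); f=c['f'][...,::-1].clip(0,255).astype(np.uint8)
    J=proj(c,[.61,-.06,.04])[0].astype(int); k=8; o=J-[25,20]; im.append(cv2.resize(f[o[1]:o[1]+40,o[0]:o[0]+50],None,fx=k,fy=k,interpolation=cv2.INTER_CUBIC))
    w=np.clip(c['f'][...,0]-c['f'][...,1:].max(2)-8,0,None); v,u=np.where(w[o[1]:o[1]+40,o[0]:o[0]+50]>6); 
    for z in(.051,.022): 
        R=ray(c,np.c_[u,v]+o,z)[:,:2] if len(u) else []; print(n,z,[(r.round(4).tolist(),round(float(np.hypot(*(r-N))),4),round(float(np.degrees(np.arctan2(*(r-N)[::-1])))),int(w[b+o[1],a+o[0]])) for r,a,b in zip(R,u,v)][:14])
cv2.imwrite('pics/turn.png',np.hstack(im))
for a in(90,85,80,75,70,65,60,55): print(a,(tcp(a,0,-1)-P[:2]).round(4),round((a-th)/360,4))
E
```

```text
pose [ 0.6176 -0.1297  0.0226] yaw 94.93 d,dv 0.4 -0.7 Fu,Fv -3.1 0.1 Fz -5.1 Mz 0.01 t 33.15
top 0.051 [([0.6162, -0.0573], 0.0124, -47, 27), ([0.6133, -0.0573], 0.0106, -58, 16)]
top 0.022 [([0.6219, -0.0579], 0.0172, -34, 27), ([0.6189, -0.0579], 0.0148, -41, 16)]
scene 0.051 [([0.6133, -0.0616], 0.0144, -67, 41), ([0.6128, -0.059], 0.0118, -64, 49), ([0.6162, -0.061], 0.0153, -56, 40), ([0.6158, -0.0583], 0.0129, -51, 17)]
scene 0.022 [([0.5976, -0.0662], 0.0205, -119, 41), ([0.5972, -0.0635], 0.0185, -125, 49), ([0.6007, -0.0655], 0.0186, -112, 40), ([0.6002, -0.0629], 0.0164, -117, 17)]
90 [-0.0074 -0.0003] -0.0137
85 [-0.0146 -0.0002] -0.0276
80 [-0.0216  0.0005] -0.0415
75 [-0.0286  0.0019] -0.0554
70 [-0.0355  0.0038] -0.0692
65 [-0.0422  0.0063] -0.0831
60 [-0.0486  0.0094] -0.097
55 [-0.0547  0.0131] -0.1109
```

View pics/turn.png

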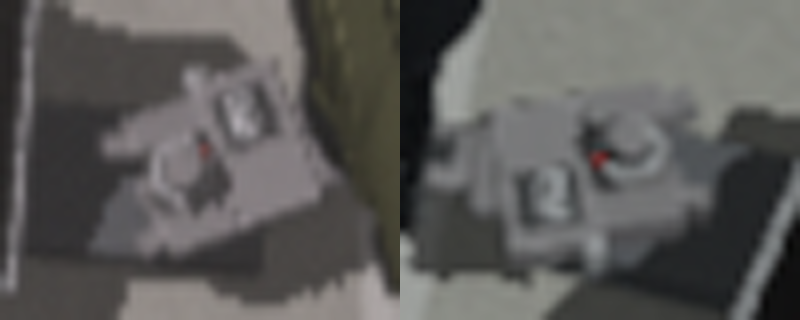

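step_arm --targets '[{"claw":1,"delta_pos":[-0.0074,-0.0003,0],"spin":-0.0137},{"claw":1,"delta_pos":[-0.0146,-0.0002,0],"spin":-0.0276},{"claw":1,"delta_pos":[-0.0216,0.0005,0],"spin":-0.0415},{"claw":1,"delta_pos":[-0.0286,0.0019,0],"spin":-0.0554},{"claw":1,"delta_pos":[-0.0355,0.0038,0],"spin":-0.0692},{"claw":1,"delta_pos":[-0.0422,0.0063,0],"spin":-0.0831},{"claw":1,"delta_pos":[-0.0422,0.0063,0],"spin":-0.0831}]'

```text
t: 34.42
tool_pos: [0.5767, -0.1241, 0.023]
ee_rot: [3.122, 0.016, 1.134]
force: [4.5, -3.1, -6.6]
finger_gap: 0.0229
```

```bash
python3 tgt.py 62,0,-1 59,0,-1 56,0,-1 53,0,-1 50,0,-1
```

```text
pose [ 0.5767 -0.1241  0.023 ] yaw 64.95 d,dv 0.5 0.4 Fu,Fv -2.3 -4.9 Fz -6.6 Mz -0.4 t 34.425
62,0,-1 delta [-0.0051  0.0025] spin -0.0082 dz -0.0005
59,0,-1 delta [-0.0089  0.0045] spin -0.0165 dz -0.0005
56,0,-1 delta [-0.0126  0.0067] spin -0.0249 dz -0.0005
53,0,-1 delta [-0.0161  0.0091] spin -0.0332 dz -0.0005
50,0,-1 delta [-0.0196  0.0116] spin -0.0415 dz -0.0005
```

step_arm --targets '[{"claw":1,"delta_pos":[-0.0051,0.0025,0],"spin":-0.0082},{"claw":1,"delta_pos":[-0.0089,0.0045,0],"spin":-0.0165},{"claw":1,"delta_pos":[-0.0126,0.0067,0],"spin":-0.0249},{"claw":1,"delta_pos":[-0.0126,0.0067,0],"spin":-0.0249}]'

```text
t: 34.92
tool_pos: [0.5656, -0.1183, 0.0234]
ee_rot: [3.119, 0.015, 0.975]
force: [5.0, -4.7, -7.9]
finger_gap: 0.0227
```

```bash
python3 tgt.py 53,0,-1 50,0,-1 47,0,-1 44,0,-1; cat > stripe.py <<'E'
from tgt import *
for n in('top','scene'):
    c=avg(n,4); w=np.clip(c['f'][...,0]-c['f'][...,1:].max(2)-8,0,None); J=proj(c,[*N,.051])[0]; v,u=np.mgrid[:480,:640]
    m=(w>3)&(np.hypot(u-J[0],v-J[1])<12); R=ray(c,np.c_[u[m],v[m]],.051)[:,:2]
    print(n,[(a.tolist(),round(float(np.hypot(*(a-N)))*1000,1),round(float(np.degrees(np.arctan2(*(a-N)[::-1])))),int(b)) for a,b in zip(R.round(4),w[m])])
E
python3 stripe.py
```

```text
pose [ 0.5656 -0.1183  0.0234] yaw 55.88 d,dv 0.4 0.9 Fu,Fv -2.8 -6.3 Fz -7.9 Mz -0.48 t 34.925
53,0,-1 delta [-0.0051  0.0033] spin -0.008 dz -0.0009
50,0,-1 delta [-0.0085  0.0059] spin -0.0163 dz -0.0009
47,0,-1 delta [-0.0118  0.0086] spin -0.0247 dz -0.0009
44,0,-1 delta [-0.0149  0.0115] spin -0.033 dz -0.0009
top [([0.6103, -0.0602], 12.2, -78, 8), ([0.6074, -0.0573], 9.0, -92, 5), ([0.6074, -0.0601], 11.8, -91, 17)]
scene [([0.6073, -0.0628], 14.5, -92, 8)]
```

step_arm --targets '[{"claw":1,"delta_pos":[-0.0045,0.0028,-0.0009],"spin":-0.007},{"claw":1,"delta_pos":[-0.0085,0.0059,-0.0009],"spin":-0.0163},{"claw":1,"delta_pos":[-0.0085,0.0059,-0.0009],"spin":-0.0163}]'

```text
t: 35.7
tool_pos: [0.559, -0.1136, 0.0231]
ee_rot: [3.115, 0.013, 0.871]
force: [5.8, -5.0, -7.3]
finger_gap: 0.0229
```

```bash
python3 tgt.py 47,0,-1 44,0,-1 41,0,-1; python3 stripe.py
```

```text
pose [ 0.559  -0.1136  0.0231] yaw 49.92 d,dv 0.3 1.3 Fu,Fv -2.1 -7.4 Fz -7.3 Mz -0.52 t 35.7
47,0,-1 delta [-0.0051  0.0039] spin -0.0081 dz -0.0006
44,0,-1 delta [-0.0083  0.0068] spin -0.0164 dz -0.0006
41,0,-1 delta [-0.0113  0.0098] spin -0.0248 dz -0.0006
top [([0.6074, -0.0601], 11.8, -91, 11), ([0.6044, -0.0601], 12.3, -106, 8)]
scene [([0.6073, -0.0628], 14.5, -92, 14)]
```

step_arm --targets '[{"claw":1,"delta_pos":[-0.0045,0.0035,-0.0006],"spin":-0.007},{"claw":1,"delta_pos":[-0.0083,0.0068,-0.0006],"spin":-0.0164},{"claw":1,"delta_pos":[-0.0083,0.0068,-0.0006],"spin":-0.0164}]'

```text
t: 36.48
tool_pos: [0.5528, -0.1079, 0.0231]
ee_rot: [3.111, 0.01, 0.767]
force: [6.9, -5.8, -8.6]
finger_gap: 0.0227
```

```bash
python3 tgt.py 41,0,-1 38,0,-1; python3 stripe.py
```

```text
pose [ 0.5528 -0.1079  0.0231] yaw 43.94 d,dv -0.1 1.5 Fu,Fv -1.4 -8.9 Fz -8.6 Mz -0.37 t 36.475
41,0,-1 delta [-0.0051  0.0042] spin -0.0082 dz -0.0006
38,0,-1 delta [-0.0079  0.0074] spin -0.0165 dz -0.0006
top []
scene [([0.6073, -0.0628], 14.5, -92, 14)]
```

```bash
python3 - <<'E'
from tgt import *
im=[]
for n in('top','scene'):
    c=avg(n,4); f=c['f'][...,::-1].clip(0,255).astype(np.uint8)
    J=proj(c,[.59,-.06,.04])[0].astype(int); k=9; o=J-[22,24]; im.append(cv2.resize(f[o[1]:o[1]+48,o[0]:o[0]+44],None,fx=k,fy=k,interpolation=cv2.INTER_CUBIC))
cv2.imwrite('pics/turn2.png',np.hstack(im))
E
```

```text
(no output)
```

View pics/turn2.png

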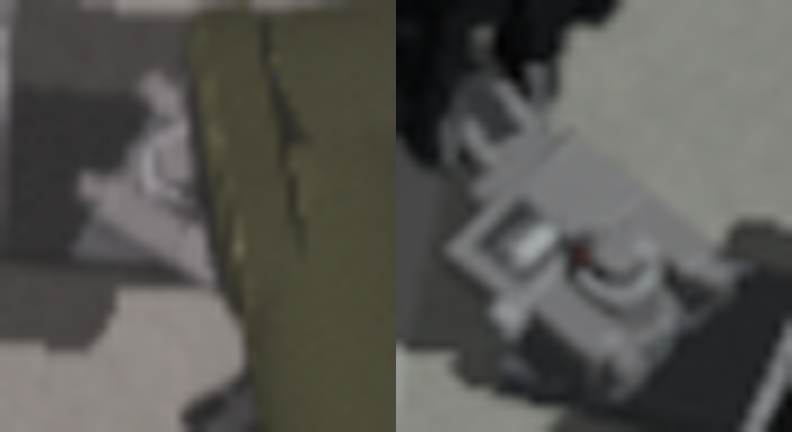

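step_arm --targets '[{"claw":1,"delta_pos":[-0.0045,0.0037,-0.0006],"spin":-0.007},{"claw":1,"delta_pos":[-0.0065,0.0058,-0.0006],"spin":-0.0125},{"claw":1,"delta_pos":[-0.0065,0.0058,-0.0006],"spin":-0.0125}]'

```text
t: 37.65
tool_pos: [0.5485, -0.1032, 0.0232]
ee_rot: [3.108, 0.007, 0.687]
force: [7.1, -5.2, -7.0]
finger_gap: 0.0231
```

```bash
python3 - <<'E'
from tgt import *
P,th=rep(); s=sensors.get_state(); r=P[:2]-N; F=s['force']; print('Mnut',r[0]*F[1]-r[1]*F[0]+s['torque'][2], s['torque'])
E
python3 stripe.py; python3 tgt.py 50,0,0 60,0,0
```

```text
pose [ 0.5485 -0.1032  0.0232] yaw 39.37 d,dv -0.4 1.6 Fu,Fv -0.1 -8.9 Fz -7.0 Mz -0.38 t 37.65
Mnut 0.3261710547307551 [-1.06436539 -1.0754628  -0.375654  ]
top []
scene [([0.6073, -0.0628], 14.5, -92, 14)]
pose [ 0.5485 -0.1032  0.0231] yaw 39.37 d,dv -0.5 1.6 Fu,Fv -0.4 -8.4 Fz -7.7 Mz -0.34 t 38.05
50,0,0 delta [ 0.0095 -0.0097] spin 0.0295 dz -0.0006
60,0,0 delta [ 0.0215 -0.0173] spin 0.0573 dz -0.0006
```

step_arm --targets '[{"claw":1,"delta_pos":[0.005,-0.005,-0.0006],"spin":0.015},{"claw":1,"delta_pos":[0.0095,-0.0097,-0.0006],"spin":0.0295},{"claw":1,"delta_pos":[0.0095,-0.0097,-0.0006],"spin":0.0295}]'

```text
t: 38.42
tool_pos: [0.5587, -0.1135, 0.0227]
ee_rot: [3.107, 0.006, 0.871]
force: [2.2, -4.4, -4.6]
finger_gap: 0.0225
```

```bash
python3 tgt.py 50,20,0 50,60,0 ; python3 stripe.py
```

```text
pose [ 0.5587 -0.1135  0.0227] yaw 49.92 d,dv 0.3 1.0 Fu,Fv -3.1 -3.8 Fz -4.6 Mz -0.43 t 38.425
50,20,0 delta [-0.0092 -0.0175] spin 0.0002 dz -0.0002
50,60,0 delta [-0.0261 -0.0537] spin 0.0002 dz -0.0002
top [([0.6074, -0.0601], 11.8, -91, 11), ([0.6044, -0.0601], 12.3, -106, 8)]
scene [([0.6073, -0.0628], 14.5, -92, 14)]
```

step_arm --targets '[{"claw":1,"delta_pos":[-0.004,-0.0092,0],"spin":0},{"claw":1,"delta_pos":[-0.008,-0.0185,0],"spin":0},{"claw":1,"delta_pos":[-0.012,-0.028,0],"spin":0},{"claw":1,"delta_pos":[-0.018,-0.042,0],"spin":0},{"claw":1,"delta_pos":[-0.0235,-0.0555,0],"spin":0},{"claw":1,"delta_pos":[-0.0235,-0.0555,0.02],"spin":0},{"claw":1,"delta_pos":[-0.0235,-0.0755,0.08],"spin":0},{"claw":1,"delta_pos":[-0.0235,-0.1,0.14],"spin":0},{"claw":1,"delta_pos":[-0.0235,-0.1,0.14],"spin":0},{"claw":1,"delta_pos":[-0.0235,-0.1,0.14],"spin":0}]'

```text
t: 40.08
tool_pos: [0.535, -0.2126, 0.1633]
ee_rot: [3.106, 0.006, 0.871]
force: [-0.3, 0.4, -5.9]
finger_gap: 0.0229
```

```bash
python3 stripe.py; python3 - <<'E'
from tgt import *
im=[]; P,th=rep()
for n in('top','scene'):
    c=avg(n,6); f=c['f'][...,::-1].clip(0,255).astype(np.uint8); np.save('w_'+n+'.npy',c,allow_pickle=True)
    J=proj(c,[.607,-.06,.03])[0].astype(int); k=11; o=J-[12,12]; a=cv2.resize(f[o[1]:o[1]+24,o[0]:o[0]+24],(264,264),interpolation=cv2.INTER_CUBIC)
    J=proj(c,[P[0],P[1],P[2]+.02])[0].astype(int);  o=J-[44,44]; b=cv2.resize(f[o[1]:o[1]+88,o[0]:o[0]+88],(396,396),interpolation=cv2.INTER_CUBIC); print(n,o)
    im.append(np.vstack([np.pad(a,((0,0),(0,132),(0,0))),b])[:600])
cv2.imwrite('pics/after.png',np.hstack(im))
E
```

```text
top [([0.6074, -0.0601], 11.8, -91, 10), ([0.6044, -0.0601], 12.3, -106, 7), ([0.6015, -0.0688], 21.4, -107, 17), ([0.6015, -0.0716], 24.1, -105, 19), ([0.6015, -0.0745], 26.9, -103, 18), ([0.6015, -0.0774], 29.8, -102, 15), ([0.5985, -0.0687], 22.4, -114, 15), ([0.5985, -0.0716], 25.1, -112, 22), ([0.5985, -0.0745], 27.8, -109, 24), ([0.5985, -0.0774], 30.5, -108, 19), ([0.5956, -0.0716], 26.3, -117, 4), ([0.5956, -0.0745], 28.9, -115, 5)]
scene [([0.6073, -0.0628], 14.5, -92, 11), ([0.619, -0.0767], 30.6, -68, 4), ([0.6186, -0.074], 27.9, -67, 20), ([0.6181, -0.0714], 25.3, -66, 12), ([0.6176, -0.0688], 22.8, -64, 4), ([0.622, -0.076], 31.2, -63, 16), ([0.6215, -0.0734], 28.6, -61, 45), ([0.6211, -0.0708], 26.2, -59, 41), ([0.6206, -0.0682], 23.7, -57, 35), ([0.6201, -0.0656], 21.3, -54, 15), ([0.6245, -0.0728], 29.7, -56, 9), ([0.624, -0.0702], 27.3, -53, 15), ([0.6236, -0.0676], 25.0, -51, 24), ([0.6231, -0.0649], 22.6, -47, 11)]
pose [ 0.5349 -0.2129  0.1621] yaw 49.93 d,dv 100.5 21.5 Fu,Fv -0.0 0.5 Fz -4.2 Mz -0.0 t 40.475
top [356 197]
scene [193 157]
```

View pics/after.png

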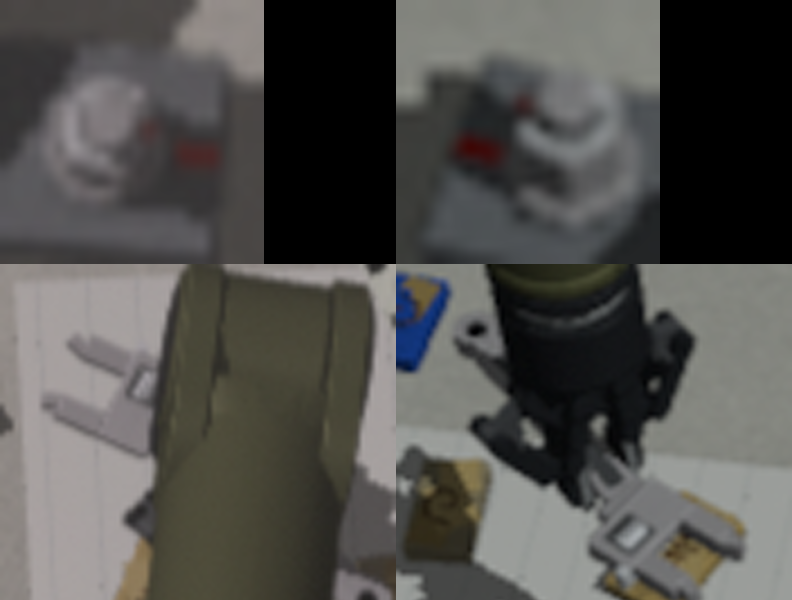

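step_arm --targets '[{"claw":1,"delta_pos":[-0.0693,0.4334,0.02],"spin":0.0285},{"claw":1,"delta_pos":[-0.0693,0.4334,0.02],"spin":0.057},{"claw":1,"delta_pos":[-0.0693,0.4334,0.02],"spin":0.0855},{"claw":1,"delta_pos":[-0.0693,0.4334,0.02],"spin":0.1138},{"claw":1,"delta_pos":[-0.0693,0.4334,0.02],"spin":0.1138},{"claw":1,"delta_pos":[-0.0693,0.4334,0.02],"spin":0.1138},{"claw":1,"delta_pos":[-0.0693,0.4334,0.02],"spin":0.1138},{"claw":1,"delta_pos":[-0.0693,0.4334,0.02],"spin":0.1138},{"claw":1,"delta_pos":[-0.0693,0.4334,-0.04],"spin":0.1138},{"claw":1,"delta_pos":[-0.0693,0.4334,-0.04],"spin":0.1138},{"claw":1,"delta_pos":[-0.0693,0.4334,-0.06],"spin":0.1138},{"claw":1,"delta_pos":[-0.0693,0.4334,-0.06],"spin":0.1138}]'

```text
t: 42.58
tool_pos: [0.4658, 0.2193, 0.1026]
ee_rot: [3.107, 0.007, 1.585]
force: [-0.5, 0.8, -4.1]
finger_gap: 0.0226
```

```bash
python3 - <<'E'
from geo import *
s=sensors.get_state(); P=s['tool_pos']; print(P.round(4),np.degrees(s['ee_rot']).round(2),s['t']); im=[]
T=P+[0,0,.0185]; yaw=np.degrees(s['ee_rot'][2])+4
for n in('top','scene'):
    c=avg(n,4); f=c['f'][...,::-1].clip(0,255).astype(np.uint8); o=proj(c,T)[0].astype(int)-[44,40]; k=4.5; g=cv2.resize(f[o[1]:o[1]+80,o[0]:o[0]+88],None,fx=k,fy=k,interpolation=cv2.INTER_CUBIC)
    for Q in ([53.6,-15.5,10],[-140,0,5],*uv(38,16.1,7)[None],*uv(0,12.5,7)[None],*uv(-32,26,7)[None]):
        p=(proj(c,wr(T,yaw,Q))[0]-o+.5)*k; cv2.circle(g,tuple(int(x) for x in p),2,(0,255,255),-1)
    im.append(g); print(n,o)
cv2.imwrite('pics/place.png',np.hstack(im))
E
```

```text
[0.4658 0.2193 0.1026] [178.02   0.4   90.82] 42.575
top [196 230]
scene [361 177]
```

View pics/place.png

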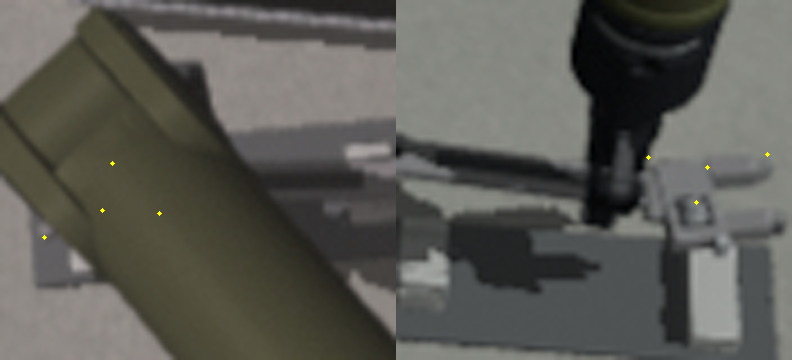

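step_arm --targets '[{"claw":1,"delta_pos":[0,0.0012,-0.05],"spin":0},{"claw":1,"delta_pos":[0,0.0012,-0.075],"spin":0},{"claw":1,"delta_pos":[0,0.0012,-0.083],"spin":0},{"claw":1,"delta_pos":[0,0.0012,-0.0865],"spin":0},{"claw":1,"delta_pos":[0,0.0012,-0.0865],"spin":0}]'

```text
t: 43.6
tool_pos: [0.4651, 0.2202, 0.0208]
ee_rot: [3.109, 0.014, 1.585]
force: [-15.7, -9.7, 35.6]
finger_gap: 0.0224
```

step_arm --targets '[{"claw":1,"delta_pos":[0.0007,0,0.003],"spin":0},{"claw":1,"delta_pos":[0.0007,0,0.003],"spin":0},{"claw":1,"delta_pos":[0.0007,0,0.003],"spin":0}]'

```text
t: 43.98
tool_pos: [0.466, 0.22, 0.0237]
ee_rot: [3.108, 0.014, 1.585]
force: [-0.8, -0.4, -4.2]
finger_gap: 0.023
```

```bash
python3 - <<'E'
from geo import *
s=sensors.get_state(); P=s['tool_pos']; print(P.round(4),s['force'],s['torque'].round(2),s['t'])
c=cap('scene'); W=cloud(c)
# height profile along wrench axis from scene depth
d=np.array([-.0854,.9963]); l=np.array([-.9963,-.0854]); r=W[...,:2]-P[:2]; a=r@d; b=r@l
for x in range(-140,110,10):
    m=(abs(a-x/1000)<.005)&(abs(b)<.03)&(W[...,2]>.03)&(W[...,2]<.075)
    if m.sum()>2: print(x,m.sum(),'z med',np.median(W[m][:,2]).round(4),'b range',(np.percentile(b[m],[10,90])*1000).round(1))
save(c,'sc_place',(370,200,460,260),8)
E
```

```text
[0.466  0.22   0.0237] [-0.83956901 -0.38952698 -4.24154421] [-0.03  0.1   0.01] 43.975
-140 3 z med 0.0486 b range [ 7.7 11.9]
-130 35 z med 0.0539 b range [-3.1 16.1]
-120 36 z med 0.0535 b range [-4.1 19.5]
-110 41 z med 0.0512 b range [-24.7  16.1]
-100 52 z med 0.0498 b range [-24.8  13.9]
-90 44 z med 0.0473 b range [-25.6  11.6]
-80 41 z med 0.0506 b range [-23.6  13.4]
-70 26 z med 0.0496 b range [-6.7 12.7]
-60 33 z med 0.0495 b range [-6.3 14.1]
-50 27 z med 0.05 b range [-6.6 10.7]
-40 32 z med 0.0484 b range [-8.7 11.1]
-30 28 z med 0.0486 b range [-8.  9.]
-20 30 z med 0.0468 b range [-9.4  8.6]
-10 28 z med 0.0472 b range [-21.5   5.1]
0 13 z med 0.0388 b range [-25.7 -22.3]
10 3 z med 0.0393 b range [-27.2 -18.6]
30 43 z med 0.0458 b range [-20.9   9.3]
40 58 z med 0.0465 b range [-25.   10.7]
50 51 z med 0.0468 b range [-25.5  13.3]
60 53 z med 0.0464 b range [-25.3  15. ]
70 38 z med 0.0441 b range [-26.  20.]
80 49 z med 0.0444 b range [-28.3  20.9]
90 46 z med 0.0423 b range [-27.  19.]
100 29 z med 0.0415 b range [-25.5  19.6]
```

step_arm --targets '[{"claw":1,"delta_pos":[-0.0003,0.0008,0],"spin":0.0074},{"claw":1,"delta_pos":[-0.0003,0.0008,0],"spin":0.0074},{"claw":1,"delta_pos":[-0.0003,0.0008,-0.003],"spin":0.0074},{"claw":1,"delta_pos":[-0.0003,0.0008,-0.0045],"spin":0.0074},{"claw":1,"delta_pos":[-0.0003,0.0008,-0.005],"spin":0.0074}]'

```text
t: 44.65
tool_pos: [0.4659, 0.2207, 0.0186]
ee_rot: [3.108, 0.014, 1.631]
force: [0.6, -2.1, -0.6]
finger_gap: 0.0228
```

Contact is light. Lower a touch more and release.

step_arm --targets '[{"claw":1,"delta_pos":[0,0,-0.0015],"spin":0},{"claw":1,"delta_pos":[0,0,-0.0025],"spin":0},{"claw":0.5,"delta_pos":[0,0,-0.0025],"spin":0},{"claw":0.3,"delta_pos":[0,0,-0.0025],"spin":0},{"claw":0,"delta_pos":[0,0,-0.0025],"spin":0},{"claw":0,"delta_pos":[0,0,0.03],"spin":0},{"claw":0,"delta_pos":[0,0,0.1],"spin":0},{"claw":0,"delta_pos":[0,-0.1,0.16],"spin":0},{"claw":0,"delta_pos":[0,-0.3,0.16],"spin":0},{"claw":0,"delta_pos":[0,-0.3,0.16],"spin":0},{"claw":0,"delta_pos":[0,-0.3,0.16],"spin":0},{"claw":0,"delta_pos":[0,-0.3,0.16],"spin":0}]'

```text
t: 46.15
tool_pos: [0.4658, -0.0812, 0.1794]
ee_rot: [3.107, 0.016, 1.631]
force: [0.4, -0.8, -0.4]
finger_gap: 0.0855
```

```bash
cat > wchk.py <<'E'
from m import *
s=sensors.get_state(); print(s['tool_pos'].round(4),s['t'])
C=np.array([.4656,.2214]);d=np.array([-.0854,.9963]); l=np.array([-.9963,-.0854])
for n in('scene','top'):
    c=cap(n); W=cloud(c); r=W[...,:2]-C; a=r@d; b=r@l; print(n)
    for x in(-130,-70,-50,-30,-10,10,30,45,60,85):
        m=(abs(a-x/1000)<.008)&(abs(b)<.04)&(W[...,2]>.031)&(W[...,2]<.075)
        if m.sum()>2: print(x,m.sum(),np.median(W[m][:,2]).round(4),(np.percentile(b[m],[5,95])*1000).round(1))
c=cap('top')
print('slabs top'); [print(r) for r in slabs(c,(350,198,500,305))]
c=cap('scene'); print('scene'); [print(r) for r in slabs(c,(150,185,290,300))]
E
python3 wchk.py
```

```text
[ 0.4658 -0.0812  0.1794] 46.15
scene
-130 52 0.0366 [-12.1  15.2]
-70 43 0.0375 [-11.6  11.5]
-50 42 0.0375 [-10.5   9.9]
-30 48 0.0374 [-12.7   9.9]
-10 49 0.038 [-12.6   9.4]
10 48 0.0375 [-13.5   9.3]
30 68 0.0385 [-20.3  12.8]
45 106 0.0399 [-37.1  15.7]
60 106 0.0398 [-34.7  21.4]
85 64 0.0383 [-25.4  26.7]
top
-130 46 0.0376 [-10.2  15. ]
-70 51 0.0378 [-10.5  12.7]
-50 46 0.0374 [-9.2 11.4]
-30 46 0.0396 [-11.3  10.4]
-10 44 0.0383 [-10.1  10.8]
10 42 0.0385 [-11.4   8.8]
30 68 0.0382 [-18.9  14.8]
45 111 0.0398 [-33.2  17.4]
60 105 0.0397 [-32.5  21.1]
85 61 0.0386 [-23.7  27.9]
slabs top
(array([390., 271.]), 433.5, array([ 474.6, -200.7,   82.9,   49.4,  -22.8]))
(array([415., 224.]), 362.0, array([ 613.9, -276.9,   78.2,   45.3,  -14.3]))
(array([444., 274.]), 212.5, array([ 464.3, -354.7,   67.4,   36.8,    2.4]))
(array([493., 238.]), 175.0, array([ 571.5, -501.5,   48.1,   38. ,   -2.7]))
scene
(array([254., 222.]), 424.5, array([ 480.8, -201.9,   87.7,   53.6,  -22.6]))
(array([215., 259.]), 420.0, array([ 620.1, -277.3,   80.5,   49.4,  -14.4]))
(array([204., 210.]), 196.5, array([ 465.6, -354.7,   73.5,   42. ,   -2.1]))
```

step_arm --targets '[{"claw":0,"delta_pos":[0.0117,-0.12,-0.06],"spin":0.029},{"claw":0,"delta_pos":[0.0117,-0.12,-0.06],"spin":0.058},{"claw":0,"delta_pos":[0.0117,-0.12,-0.06],"spin":0.087},{"claw":0,"delta_pos":[0.0117,-0.12,-0.06],"spin":0.116},{"claw":0,"delta_pos":[0.0117,-0.12,-0.08],"spin":0.145},{"claw":0,"delta_pos":[0.0117,-0.12,-0.1],"spin":0.174},{"claw":0,"delta_pos":[0.0117,-0.12,-0.12],"spin":0.178},{"claw":0,"delta_pos":[0.0117,-0.12,-0.13],"spin":0.178},{"claw":0,"delta_pos":[0.0117,-0.12,-0.13],"spin":0.178}]'

```text
t: 47.48
tool_pos: [0.4773, -0.1989, 0.0481]
ee_rot: [3.108, 0.012, 2.746]
force: [-1.2, -0.4, -0.0]
finger_gap: 0.0852
```

step_arm --targets '[{"claw":0,"delta_pos":[0,-0.002,-0.03],"spin":0},{"claw":0,"delta_pos":[0,-0.002,-0.044],"spin":0},{"claw":0,"delta_pos":[0,-0.002,-0.045],"spin":0},{"claw":0.4,"delta_pos":[0,-0.002,-0.045],"spin":0},{"claw":0.7,"delta_pos":[0,-0.002,-0.045],"spin":0},{"claw":1,"delta_pos":[0,-0.002,-0.045],"spin":0},{"claw":1,"delta_pos":[0,-0.002,-0.045],"spin":0},{"claw":1,"delta_pos":[0,-0.002,-0.045],"spin":0}]'

```text
t: 48.48
tool_pos: [0.4782, -0.2017, 0.0045]
ee_rot: [3.109, 0.014, 2.746]
force: [-1.7, -0.8, 6.4]
finger_gap: 0.0478
```

step_arm --targets '[{"claw":1,"delta_pos":[0,0,0.05],"spin":0},{"claw":1,"delta_pos":[0.0,0.0,0.11],"spin":0},{"claw":1,"delta_pos":[0.1572,0.4595,0.15],"spin":0.025},{"claw":1,"delta_pos":[0.1572,0.4595,0.15],"spin":0.0503},{"claw":1,"delta_pos":[0.1572,0.4595,0.15],"spin":0.0503},{"claw":1,"delta_pos":[0.1572,0.4595,0.15],"spin":0.0503},{"claw":1,"delta_pos":[0.1572,0.4595,0.15],"spin":0.0503},{"claw":1,"delta_pos":[0.1572,0.4595,0.15],"spin":0.0503},{"claw":1,"delta_pos":[0.1572,0.4595,0.15],"spin":0.0503},{"claw":1,"delta_pos":[0.1572,0.4595,0.15],"spin":0.0503},{"claw":1,"delta_pos":[0.1572,0.4595,0.11],"spin":0.0503},{"claw":1,"delta_pos":[0.1572,0.4595,0.1],"spin":0.0503}]'

```text
t: 49.98
tool_pos: [0.6337, 0.2571, 0.1017]
ee_rot: [3.111, 0.01, 3.063]
force: [0.2, -0.6, -0.9]
finger_gap: 0.0477
```

step_arm --targets '[{"claw":1,"delta_pos":[0.0015,0.0005,-0.02],"spin":0},{"claw":1,"delta_pos":[0.0015,0.0005,-0.027],"spin":0},{"claw":1,"delta_pos":[0.0015,0.0005,-0.032],"spin":0},{"claw":1,"delta_pos":[0.0015,0.0005,-0.036],"spin":0},{"claw":1,"delta_pos":[0.0015,0.0005,-0.036],"spin":0}]'

```text
t: 50.6
tool_pos: [0.6338, 0.2564, 0.068]
ee_rot: [3.115, 0.008, 3.062]
force: [-9.9, -5.7, 10.7]
finger_gap: 0.0477
```

step_arm --targets '[{"claw":1,"delta_pos":[0.0015,0.001,-0.004],"spin":0},{"claw":1,"delta_pos":[0.0015,0.001,-0.007],"spin":0},{"claw":1,"delta_pos":[0.0015,0.001,-0.01],"spin":0},{"claw":1,"delta_pos":[0.0015,0.001,-0.01],"spin":0}]'

```text
t: 51.1
tool_pos: [0.6331, 0.257, 0.0603]
ee_rot: [3.117, 0.004, 3.062]
force: [-12.0, -4.5, 11.7]
finger_gap: 0.048
```

step_arm --targets '[{"claw":1,"delta_pos":[0.002,0.001,-0.004],"spin":0},{"claw":1,"delta_pos":[0.002,0.001,-0.0075],"spin":0},{"claw":1,"delta_pos":[0.002,0.001,-0.0085],"spin":0}]'

```text
t: 51.48
tool_pos: [0.6331, 0.2575, 0.0542]
ee_rot: [3.12, 0.001, 3.062]
force: [-11.6, -5.5, 13.9]
finger_gap: 0.048
```

step_arm --targets '[{"claw":1,"delta_pos":[0.0015,0,-0.003],"spin":0},{"claw":1,"delta_pos":[0.0015,0,-0.0035],"spin":0}]'

```text
t: 51.72
tool_pos: [0.633, 0.2575, 0.0541]
ee_rot: [3.122, -0.001, 3.061]
force: [-12.3, -5.4, 17.2]
finger_gap: 0.0477
```

step_arm --targets '[{"claw":0.25,"delta_pos":[0,0,0],"spin":0},{"claw":0.22,"delta_pos":[0,0,0.0],"spin":0},{"claw":0.22,"delta_pos":[0,0,0.03],"spin":0},{"claw":0.22,"delta_pos":[0,0,0.09],"spin":0},{"claw":0.0,"delta_pos":[0,-0.3,0.12],"spin":0},{"claw":0.0,"delta_pos":[0,-0.3,0.12],"spin":0},{"claw":0.0,"delta_pos":[0,-0.3,0.12],"spin":0},{"claw":0.0,"delta_pos":[0,-0.3,0.12],"spin":0},{"claw":0.0,"delta_pos":[0,-0.3,0.12],"spin":0},{"claw":0.0,"delta_pos":[0,-0.3,0.12],"spin":0}]'

```text
t: 52.98
tool_pos: [0.6338, -0.0504, 0.1739]
ee_rot: [3.124, 0.0, 3.05]
force: [0.2, -0.3, 0.1]
finger_gap: 0.0853
```

```bash
cat > bchk.py <<'E'
from geo import *
p=np.load('rack.npy'); R,o=rackT(p); s=sensors.get_state(); print(s['tool_pos'].round(4),np.degrees(s['ee_rot'])[2].round(1),s['t'])
for n,box in(('top',(200,175,330,250)),('scene',(295,240,450,335))):
    c=cap(n); h=hsv(c); W=cloud(c); f=c['color'].astype(int)
    m=((f[...,0]-f[...,2]>20)&(h[...,2]>70)).astype(np.uint8); m=cv2.morphologyEx(m,cv2.MORPH_CLOSE,np.ones((3,3)))
    for k in blob(m,box):
        if cv2.contourArea(k)<60: continue
        mm=np.zeros(m.shape,np.uint8); cv2.drawContours(mm,[k],-1,1,-1); er=cv2.erode(mm,np.ones((3,3)))>0
        B=(W[er]-o)@R*1000; B=B[np.isfinite(B).all(1)&(abs(B[:,2])<100)]
        # top-face contour cast onto plane board z=14
        uvp=k[:,0,:].astype(float); d=np.c_[uvp,np.ones(len(uvp))]@np.linalg.inv(c['K']).T@c['R']; cam=-c['R'].T@c['t']; nn=R[:,2]
        t=((o+nn*.0145-cam)@nn)/(d@nn); Q=((cam+d*t[:,None])-o)@R*1000
        (x,y),(w,hh),a=cv2.minAreaRect(Q[:,:2].astype(np.float32)); A=np.c_[B[:,:2],np.ones(len(B))]; co=np.linalg.lstsq(A,B[:,2],rcond=None)[0]
        print(n,k.mean(0)[0].round(),'ctr',round(x),round(y),'size',round(w),round(hh),'ang',round(a),'x range',Q[:,0].min().round(1),Q[:,0].max().round(1),'y',Q[:,1].min().round(),Q[:,1].max().round(),'| depth z med',np.median(B[:,2]).round(1),'slope x,y deg',np.degrees(np.arctan(co[:2])).round(1))
E
python3 bchk.py
```

```text
[ 0.6338 -0.0504  0.1739] 174.8 52.975
top [231. 215.] ctr 47 97 size 51 89 ang 89 x range 1.7 91.3 y 71.0 123.0 | depth z med 14.9 slope x,y deg [ 0.7 -1.7]
scene [412. 288.] ctr 55 96 size 52 99 ang 90 x range 5.3 104.7 y 70.0 123.0 | depth z med 14.6 slope x,y deg [-2.1  0.3]
```

```bash
python3 - <<'E'
from m import *
for n,b in(('top',(350,180,500,320)),('scene',(140,170,295,300))):
    for r in slabs(cap(n),b): print(n,*r)
E
```

```text
top [415. 224.] 350.0 [ 614.5 -277.2   76.4   44.8  -15.1]
top [444. 274.] 216.0 [ 465.5 -354.5   69.8   37.     2.4]
top [493. 238.] 170.0 [ 572.9 -501.6   45.3   38.    -2.5]
scene [215. 259.] 415.0 [ 620.  -277.3   80.5   49.4  -14.6]
scene [204. 210.] 195.0 [ 467.  -354.8   70.6   42.    -2.1]
scene [144. 223.] 143.0 [ 538.8 -510.    58.8   31.    21.2]
```

step_arm --targets '[{"claw":0,"delta_pos":[-0.0168,-0.2266,-0.03],"spin":-0.0256},{"claw":0,"delta_pos":[-0.0168,-0.2266,-0.03],"spin":-0.0256},{"claw":0,"delta_pos":[-0.0168,-0.2266,-0.03],"spin":-0.0256},{"claw":0,"delta_pos":[-0.0168,-0.2266,-0.05],"spin":-0.0256},{"claw":0,"delta_pos":[-0.0168,-0.2266,-0.08],"spin":-0.0256},{"claw":0,"delta_pos":[-0.0168,-0.2266,-0.11],"spin":-0.0256},{"claw":0,"delta_pos":[-0.0168,-0.2266,-0.13],"spin":-0.0256},{"claw":0,"delta_pos":[-0.0168,-0.2266,-0.13],"spin":-0.0256}]'

```text
t: 54.18
tool_pos: [0.6157, -0.2654, 0.0428]
ee_rot: [3.12, -0.003, 2.905]
force: [0.2, 0.2, -0.5]
finger_gap: 0.0855
```

step_arm --targets '[{"claw":0,"delta_pos":[0.001,-0.0117,-0.005],"spin":-0.002},{"claw":0,"delta_pos":[0.001,-0.0117,-0.015],"spin":-0.002},{"claw":0,"delta_pos":[0.001,-0.0117,-0.034],"spin":-0.002},{"claw":0,"delta_pos":[0.001,-0.0117,-0.0395],"spin":-0.002},{"claw":0,"delta_pos":[0.001,-0.0117,-0.0398],"spin":-0.002},{"claw":0.5,"delta_pos":[0.001,-0.0117,-0.0398],"spin":-0.002},{"claw":1,"delta_pos":[0.001,-0.0117,-0.0398],"spin":-0.002},{"claw":1,"delta_pos":[0.001,-0.0117,-0.0398],"spin":-0.002},{"claw":1,"delta_pos":[0.001,-0.0117,-0.0398],"spin":-0.002},{"claw":1,"delta_pos":[0.001,-0.0117,-0.0398],"spin":-0.002}]'

```text
t: 55.42
tool_pos: [0.6175, -0.2775, 0.0041]
ee_rot: [3.12, -0.001, 2.892]
force: [-0.5, -0.6, 5.6]
finger_gap: 0.0444
```

step_arm --targets '[{"claw":1,"delta_pos":[0,0,0.05],"spin":0},{"claw":1,"delta_pos":[0.0,0.0,0.11],"spin":0},{"claw":1,"delta_pos":[0.0,0.0,0.15],"spin":0.027},{"claw":1,"delta_pos":[0.0065,0.4408,0.15],"spin":0.027},{"claw":1,"delta_pos":[0.0065,0.4408,0.15],"spin":0.027},{"claw":1,"delta_pos":[0.0065,0.4408,0.15],"spin":0.027},{"claw":1,"delta_pos":[0.0065,0.4408,0.15],"spin":0.027},{"claw":1,"delta_pos":[0.0065,0.4408,0.15],"spin":0.027},{"claw":1,"delta_pos":[0.0065,0.4408,0.15],"spin":0.027},{"claw":1,"delta_pos":[0.0065,0.4408,0.15],"spin":0.027},{"claw":1,"delta_pos":[0.0065,0.4408,0.11],"spin":0.027},{"claw":1,"delta_pos":[0.0065,0.4408,0.1],"spin":0.027}]'

```text
t: 56.92
tool_pos: [0.6217, 0.1633, 0.101]
ee_rot: [3.122, -0.006, 3.064]
force: [-0.5, -1.0, -1.5]
finger_gap: 0.0442
```

step_arm --targets '[{"claw":1,"delta_pos":[0.0035,0,-0.02],"spin":0},{"claw":1,"delta_pos":[0.0035,0,-0.027],"spin":0},{"claw":1,"delta_pos":[0.0035,0,-0.032],"spin":0},{"claw":1,"delta_pos":[0.0035,0,-0.036],"spin":0},{"claw":1,"delta_pos":[0.0035,0,-0.04],"spin":0},{"claw":1,"delta_pos":[0.0035,0,-0.043],"spin":0}]'

```text
t: 57.68
tool_pos: [0.6235, 0.1621, 0.0602]
ee_rot: [3.126, -0.009, 3.063]
force: [-12.5, -4.9, 12.3]
finger_gap: 0.0442
```

step_arm --targets '[{"claw":1,"delta_pos":[0.002,0,-0.004],"spin":0},{"claw":1,"delta_pos":[0.002,0,-0.0075],"spin":0},{"claw":1,"delta_pos":[0.002,0,-0.0085],"spin":0},{"claw":1,"delta_pos":[0.002,0,-0.0085],"spin":0}]'

```text
t: 58.18
tool_pos: [0.6233, 0.162, 0.054]
ee_rot: [3.128, -0.013, 3.063]
force: [-11.6, -3.7, 13.7]
finger_gap: 0.044
```

Press slightly more, release, leave toward the shell.

step_arm --targets '[{"claw":1,"delta_pos":[0.001,0,-0.003],"spin":0},{"claw":1,"delta_pos":[0.001,0,-0.004],"spin":0},{"claw":0.3,"delta_pos":[0,0,-0.001],"spin":0},{"claw":0.25,"delta_pos":[0,0,-0.001],"spin":0},{"claw":0.25,"delta_pos":[0,0,0.03],"spin":0},{"claw":0.25,"delta_pos":[0,0,0.09],"spin":0},{"claw":0,"delta_pos":[-0.02,-0.3,0.12],"spin":0},{"claw":0,"delta_pos":[-0.02,-0.3,0.12],"spin":0},{"claw":0,"delta_pos":[-0.02,-0.3,0.12],"spin":0},{"claw":0,"delta_pos":[-0.02,-0.3,0.12],"spin":0},{"claw":0,"delta_pos":[-0.02,-0.3,0.12],"spin":0},{"claw":0,"delta_pos":[-0.02,-0.3,0.12],"spin":0}]'

```text
t: 59.68
tool_pos: [0.6032, -0.1457, 0.1737]
ee_rot: [3.131, -0.012, 3.052]
force: [0.2, 0.4, -0.0]
finger_gap: 0.0858
```

```bash
python3 bchk.py; python3 - <<'E'
from m import *
im=[]
for n,b in(('top',(350,180,500,320)),('scene',(140,170,295,300))):
    c=cap(n)
    for r in slabs(c,b): print(n,*r)
    # paper-dark silhouette: anything not paper-white around shell
    f=c['color'].astype(int); J=proj(c,[.466,-.355,.01])[0].astype(int); g=f[J[1]-16:J[1]+16,J[0]-16:J[0]+16]; m=np.zeros(f.shape[:2],np.uint8)
    h=hsv(c); mm=((h[...,1]>45)&(h[...,0]<35)).astype(np.uint8); ks=blob(mm,(J[0]-20,J[1]-20,J[0]+20,J[1]+20)); print(n,'shell',rect(c,ks[0],.0165),cv2.contourArea(ks[0]))
E
```

```text
[ 0.6032 -0.1457  0.1737] 174.9 59.675
top [231. 215.] ctr 46 98 size 89 49 ang 1 x range 1.7 90.8 y 72.0 123.0 | depth z med 14.2 slope x,y deg [ 0.9 -2.7]
top [264. 218.] ctr 44 2 size 83 49 ang 3 x range 2.6 85.7 y -22.0 27.0 | depth z med 13.2 slope x,y deg [ 0.9 -2. ]
scene [412. 288.] ctr 55 96 size 52 99 ang 90 x range 5.3 104.7 y 70.0 123.0 | depth z med 14.4 slope x,y deg [-2.1  0.1]
scene [376. 279.] ctr 53 1 size 48 93 ang 89 x range 6.9 100.2 y -24.0 24.0 | depth z med 14.2 slope x,y deg [-1.7  0.5]
top [444. 274.] 221.0 [ 4.657e+02 -3.549e+02  7.000e+01  3.810e+01 -2.000e-01]
top [493. 238.] 173.0 [ 572.9 -501.6   45.3   38.    -2.5]
top shell [ 465.2 -355.9   73.2   44.     6.1] 338.5
scene [204. 210.] 193.5 [ 467.  -354.8   70.6   42.    -2.1]
scene [144. 223.] 146.5 [ 538.8 -510.    58.8   31.1   21.2]
scene shell [ 471.5 -356.    80.5   45.8    6.5] 303.0
```

step_arm --targets '[{"claw":0,"delta_pos":[-0.1352,-0.2103,-0.03],"spin":0.0317},{"claw":0,"delta_pos":[-0.1352,-0.2103,-0.03],"spin":0.0317},{"claw":0,"delta_pos":[-0.1352,-0.2103,-0.03],"spin":0.0317},{"claw":0,"delta_pos":[-0.1352,-0.2103,-0.05],"spin":0.0317},{"claw":0,"delta_pos":[-0.1352,-0.2103,-0.08],"spin":0.0317},{"claw":0,"delta_pos":[-0.1352,-0.2103,-0.11],"spin":0.0317},{"claw":0,"delta_pos":[-0.1352,-0.2103,-0.13],"spin":0.0317},{"claw":0,"delta_pos":[-0.1352,-0.2103,-0.13],"spin":0.0317}]'

```text
t: 60.88
tool_pos: [0.4683, -0.3445, 0.043]
ee_rot: [3.125, -0.014, -3.016]
force: [0.8, 0.0, 1.0]
finger_gap: 0.0857
```

```bash
python3 -c "
from h import *
s=sensors.get_state(); print(s['tool_pos'],np.degrees(s['ee_rot']),s['joint_pos'].round(2))"
```

```text
[ 0.46832671 -0.34450991  0.04296747] [ 179.06528095   -0.79430796 -172.8131084 ] [ 1.38  0.57 -1.    1.78  0.52  1.11  1.9 ]
```

step_arm --targets '[{"claw":0,"delta_pos":[0,-0.0115,-0.005],"spin":-0.0025},{"claw":0,"delta_pos":[0,-0.0115,-0.015],"spin":-0.0025},{"claw":0,"delta_pos":[0,-0.0115,-0.034],"spin":-0.0025},{"claw":0,"delta_pos":[0,-0.0115,-0.0388],"spin":-0.0025},{"claw":0,"delta_pos":[0,-0.0115,-0.0388],"spin":-0.0025},{"claw":0.5,"delta_pos":[0,-0.0115,-0.0388],"spin":-0.0025},{"claw":1,"delta_pos":[0,-0.0115,-0.0388],"spin":-0.0025},{"claw":1,"delta_pos":[0,-0.0115,-0.0388],"spin":-0.0025},{"claw":1,"delta_pos":[0,-0.0115,-0.0388],"spin":-0.0025},{"claw":1,"delta_pos":[0,-0.0115,-0.0388],"spin":-0.0025}]'

```text
t: 62.12
tool_pos: [0.4691, -0.3566, 0.0052]
ee_rot: [3.127, -0.013, -3.032]
force: [0.2, 0.4, 6.7]
finger_gap: 0.0423
```

step_arm --targets '[{"claw":1,"delta_pos":[0,0,0.05],"spin":0},{"claw":1,"delta_pos":[0.0,0.0,0.11],"spin":0},{"claw":1,"delta_pos":[0.1456,0.4255,0.15],"spin":-0.015},{"claw":1,"delta_pos":[0.1456,0.4255,0.15],"spin":-0.03},{"claw":1,"delta_pos":[0.1456,0.4255,0.15],"spin":-0.03},{"claw":1,"delta_pos":[0.1456,0.4255,0.15],"spin":-0.03},{"claw":1,"delta_pos":[0.1456,0.4255,0.15],"spin":-0.03},{"claw":1,"delta_pos":[0.1456,0.4255,0.15],"spin":-0.03},{"claw":1,"delta_pos":[0.1456,0.4255,0.15],"spin":-0.03},{"claw":1,"delta_pos":[0.1456,0.4255,0.15],"spin":-0.03},{"claw":1,"delta_pos":[0.1456,0.4255,0.11],"spin":-0.03},{"claw":1,"delta_pos":[0.1456,0.4255,0.1],"spin":-0.03}]'

```text
t: 63.62
tool_pos: [0.6125, 0.0674, 0.1021]
ee_rot: [3.129, -0.018, 3.062]
force: [-0.4, 0.2, -1.4]
finger_gap: 0.0418
```

step_arm --targets '[{"claw":1,"delta_pos":[0.0025,0.001,-0.02],"spin":0},{"claw":1,"delta_pos":[0.0025,0.001,-0.027],"spin":0},{"claw":1,"delta_pos":[0.0025,0.001,-0.032],"spin":0},{"claw":1,"delta_pos":[0.0025,0.001,-0.036],"spin":0},{"claw":1,"delta_pos":[0.0025,0.001,-0.04],"spin":0},{"claw":1,"delta_pos":[0.0025,0.001,-0.043],"spin":0}]'

```text
t: 64.38
tool_pos: [0.6136, 0.0684, 0.0622]
ee_rot: [3.132, -0.021, 3.062]
force: [-12.7, -4.1, 18.3]
finger_gap: 0.042
```

step_arm --targets '[{"claw":1,"delta_pos":[0.002,0,-0.004],"spin":0},{"claw":1,"delta_pos":[0.002,0,-0.0065],"spin":0},{"claw":1,"delta_pos":[0.002,0,-0.0075],"spin":0},{"claw":1,"delta_pos":[0.002,0,-0.0075],"spin":0}]'

```text
t: 64.88
tool_pos: [0.6131, 0.0684, 0.0574]
ee_rot: [3.135, -0.025, 3.063]
force: [-15.0, -2.6, 17.3]
finger_gap: 0.0423
```

step_arm --targets '[{"claw":1,"delta_pos":[0.002,0,-0.004],"spin":0},{"claw":1,"delta_pos":[0.002,0,-0.0055],"spin":0},{"claw":1,"delta_pos":[0.002,0,-0.006],"spin":0},{"claw":1,"delta_pos":[0.002,0,-0.006],"spin":0}]'

```text
t: 65.38
tool_pos: [0.613, 0.0683, 0.0544]
ee_rot: [3.139, -0.029, 3.063]
force: [-13.6, -4.4, 18.2]
finger_gap: 0.0423
```

step_arm --targets '[{"claw":0.3,"delta_pos":[0,0,-0.001],"spin":0},{"claw":0.25,"delta_pos":[0,0,-0.001],"spin":0},{"claw":0.25,"delta_pos":[0,0,0.03],"spin":0},{"claw":0.25,"delta_pos":[0,0,0.09],"spin":0},{"claw":1,"delta_pos":[-0.02,-0.3,0.12],"spin":0},{"claw":1,"delta_pos":[-0.02,-0.3,0.12],"spin":0},{"claw":1,"delta_pos":[-0.02,-0.3,0.12],"spin":0},{"claw":1,"delta_pos":[-0.02,-0.3,0.12],"spin":0},{"claw":1,"delta_pos":[-0.02,-0.3,0.12],"spin":0},{"claw":1,"delta_pos":[-0.02,-0.3,0.12],"spin":0}]'

```text
t: 66.62
tool_pos: [0.5921, -0.2392, 0.174]
ee_rot: [3.141, -0.029, 3.053]
force: [-0.4, 0.2, 0.3]
finger_gap: 0.0001
```

```bash
sed -i 's/>20)&(h\[...,2\]>70)/>12)\&(h[...,2]>60)/' bchk.py; python3 bchk.py
```

```text
[ 0.5921 -0.2392  0.174 ] 174.9 66.625
top [231. 215.] ctr 46 98 size 55 90 ang 90 x range 1.5 91.5 y 71.0 125.0 | depth z med 14.8 slope x,y deg [ 0.7 -1.7]
top [264. 218.] ctr 44 2 size 84 49 ang 2 x range 1.9 86.1 y -23.0 27.0 | depth z med 13.5 slope x,y deg [-0.3 -1.6]
top [296. 222.] ctr 39 -92 size 77 46 ang 3 x range -0.4 77.1 y -115.0 -68.0 | depth z med 17.2 slope x,y deg [ 0.2 -2. ]
scene [412. 288.] ctr 55 96 size 53 104 ang 89 x range 2.9 106.6 y 69.0 123.0 | depth z med 14.6 slope x,y deg [-2.5  0.1]
scene [376. 279.] ctr 53 1 size 48 95 ang 89 x range 5.9 101.1 y -24.0 24.0 | depth z med 13.9 slope x,y deg [-2.9  1. ]
scene [341. 268.] ctr 43 -94 size 93 45 ang 0 x range -3.5 89.7 y -116.0 -71.0 | depth z med 17.2 slope x,y deg [-3.1  0.1]
```

step_arm --targets '[{"claw":1,"delta_pos":[0.0217,0.31,-0.03],"spin":0},{"claw":1,"delta_pos":[0.0217,0.31,-0.03],"spin":0},{"claw":1,"delta_pos":[0.0217,0.31,-0.03],"spin":0},{"claw":1,"delta_pos":[0.0217,0.31,-0.03],"spin":0},{"claw":1,"delta_pos":[0.0217,0.31,-0.03],"spin":0},{"claw":1,"delta_pos":[0.0217,0.31,-0.03],"spin":0},{"claw":1,"delta_pos":[0.0217,0.31,-0.07],"spin":0},{"claw":1,"delta_pos":[0.0217,0.31,-0.092],"spin":0},{"claw":1,"delta_pos":[0.0217,0.31,-0.098],"spin":0},{"claw":1,"delta_pos":[0.0217,0.31,-0.1025],"spin":0},{"claw":1,"delta_pos":[0.0217,0.31,-0.1045],"spin":0}]'

```text
t: 68.1
tool_pos: [0.6154, 0.0781, 0.0705]
ee_rot: [3.138, -0.028, 3.062]
force: [-0.7, 0.3, 3.1]
finger_gap: -0.0004
```

step_arm --targets '[{"claw":1,"delta_pos":[0,-0.006,0.006],"spin":0},{"claw":1,"delta_pos":[0,-0.007,0.003],"spin":0},{"claw":1,"delta_pos":[0,-0.007,-0.002],"spin":0},{"claw":1,"delta_pos":[-0.002,-0.007,-0.003],"spin":0},{"claw":1,"delta_pos":[-0.004,-0.007,-0.004],"spin":0},{"claw":1,"delta_pos":[-0.006,-0.007,-0.005],"spin":0},{"claw":1,"delta_pos":[-0.008,-0.007,-0.006],"spin":0}]'

```text
t: 68.97
tool_pos: [0.6122, 0.0716, 0.0689]
ee_rot: [3.136, -0.017, 3.061]
force: [3.1, -0.9, 17.3]
finger_gap: 0.0002
```

step_arm --targets '[{"claw":1,"delta_pos":[0,0,0.02],"spin":0},{"claw":1,"delta_pos":[0.0131,0.0927,0.025],"spin":0},{"claw":1,"delta_pos":[0.0131,0.0927,0.02],"spin":0},{"claw":1,"delta_pos":[0.0131,0.0927,0.012],"spin":0},{"claw":1,"delta_pos":[0.0131,0.0927,0.005],"spin":0},{"claw":1,"delta_pos":[0.0131,0.0927,0.001],"spin":0},{"claw":1,"delta_pos":[0.0131,0.0927,-0.0005],"spin":0}]'

```text
t: 69.85
tool_pos: [0.6253, 0.1624, 0.0681]
ee_rot: [3.138, -0.018, 3.059]
force: [-2.5, -1.6, 4.8]
finger_gap: 0.0
```

step_arm --targets '[{"claw":1,"delta_pos":[-0.002,0.001,-0.002],"spin":0},{"claw":1,"delta_pos":[-0.005,0.001,-0.0032],"spin":0},{"claw":1,"delta_pos":[-0.008,0.0015,-0.0045],"spin":0},{"claw":1,"delta_pos":[-0.011,0.0015,-0.006],"spin":0},{"claw":1,"delta_pos":[-0.011,0.0015,-0.006],"spin":0}]'

```text
t: 70.47
tool_pos: [0.6152, 0.1642, 0.0632]
ee_rot: [3.137, -0.015, 3.058]
force: [0.6, 0.3, 6.7]
finger_gap: 0.0001
```

step_arm --targets '[{"claw":1,"delta_pos":[0,0,0.02],"spin":0},{"claw":1,"delta_pos":[0.017,0.096,0.028],"spin":0},{"claw":1,"delta_pos":[0.017,0.096,0.025],"spin":0},{"claw":1,"delta_pos":[0.017,0.096,0.016],"spin":0},{"claw":1,"delta_pos":[0.017,0.096,0.009],"spin":0},{"claw":1,"delta_pos":[0.017,0.096,0.006],"spin":0},{"claw":1,"delta_pos":[0.017,0.096,0.005],"spin":0}]'

```text
t: 71.35
tool_pos: [0.6324, 0.2579, 0.0683]
ee_rot: [3.139, -0.016, 3.056]
force: [-2.3, -3.9, 4.1]
finger_gap: 0.0001
```

step_arm --targets '[{"claw":1,"delta_pos":[-0.002,0.001,-0.002],"spin":0},{"claw":1,"delta_pos":[-0.005,0.001,-0.0032],"spin":0},{"claw":1,"delta_pos":[-0.008,0.0015,-0.0045],"spin":0},{"claw":1,"delta_pos":[-0.011,0.0015,-0.006],"spin":0},{"claw":1,"delta_pos":[-0.011,0.0015,-0.006],"spin":0}]'

```text
t: 71.97
tool_pos: [0.6221, 0.2597, 0.0634]
ee_rot: [3.138, -0.014, 3.056]
force: [0.7, -1.1, 6.5]
finger_gap: 0.0001
```

step_arm --targets '[{"claw":1,"delta_pos":[0,0,0.03],"spin":0},{"claw":1,"delta_pos":[-0.03,-0.4,0.14],"spin":0},{"claw":1,"delta_pos":[-0.03,-0.4,0.14],"spin":0},{"claw":1,"delta_pos":[-0.03,-0.4,0.14],"spin":0},{"claw":1,"delta_pos":[-0.03,-0.4,0.14],"spin":0},{"claw":1,"delta_pos":[-0.03,-0.4,0.14],"spin":0},{"claw":1,"delta_pos":[-0.03,-0.4,0.14],"spin":0},{"claw":1,"delta_pos":[-0.03,-0.4,0.14],"spin":0}]'

```text
t: 72.97
tool_pos: [0.5912, -0.1445, 0.2035]
ee_rot: [3.139, -0.014, 3.052]
force: [0.6, 0.6, -0.4]
finger_gap: 0.0002
```

```bash
python3 bchk.py; python3 - <<'E'
from geo import *
im=[]
for n,b in(('top',(195,175,365,300)),('scene',(268,210,455,330))):
    c=avg(n,3); x0,y0,x1,y1=b; im.append(cv2.resize(c['f'][y0:y1,x0:x1,::-1].clip(0,255).astype(np.uint8),(440,300),interpolation=cv2.INTER_CUBIC)) 
cv2.imwrite('pics/fin.png',np.vstack(im))
E
```

```text
[ 0.5912 -0.1445  0.2035] 174.9 72.975
top [231. 216.] ctr 42 98 size 54 92 ang 90 x range -3.6 88.8 y 71.0 125.0 | depth z med 14.4 slope x,y deg [-0.1 -1.1]
top [264. 219.] ctr 40 2 size 49 83 ang 90 x range -2.0 81.5 y -23.0 27.0 | depth z med 13.7 slope x,y deg [-0.1 -1.6]
top [296. 223.] ctr 33 -92 size 78 46 ang 3 x range -6.0 73.4 y -114.0 -69.0 | depth z med 17.1 slope x,y deg [ 1.4 -0.4]
scene [412. 287.] ctr 52 96 size 52 103 ang 89 x range 0.9 103.6 y 70.0 122.0 | depth z med 14.6 slope x,y deg [-2.7 -0.2]
scene [376. 277.] ctr 48 2 size 50 96 ang 90 x range 0.0 96.3 y -23.0 27.0 | depth z med 14.1 slope x,y deg [-2.4 -0.2]
scene [341. 268.] ctr 40 -93 size 94 46 ang 1 x range -7.0 86.9 y -116.0 -70.0 | depth z med 17.3 slope x,y deg [-3. -0.]
```

View pics/fin.png

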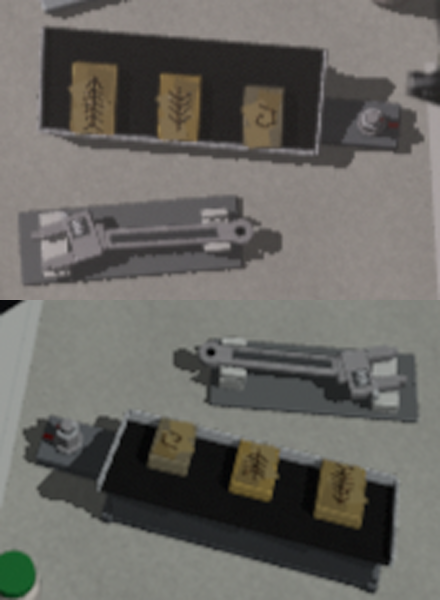

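```bash
python3 stripe.py | cut -c1-160; python3 -c "
from rig import ctrl
print(ctrl.hand_in())"
```

```text
top [([0.6074, -0.0601], 11.8, -91, 11), ([0.6044, -0.0601], 12.3, -106, 8), ([0.6015, -0.0688], 21.4, -107, 18), ([0.6015, -0.0716], 24.1, -105, 19), ([0.6015,
scene [([0.6073, -0.0628], 14.5, -92, 11), ([0.619, -0.0767], 30.6, -68, 4), ([0.6186, -0.074], 27.9, -67, 20), ([0.6181, -0.0714], 25.3, -66, 12), ([0.6176, -0
the job is handed in; nothing more can be done
None
```

I finished the whole job in the order you asked and handed it in at about 73 s. No verdict was reported.

- **Jaws:** I rolled the worm with a fingertip to close the jaws from about 32.6 mm to about 24.6 mm. On the way I went slightly too tight, so I opened them again by about half a millimetre.
- **Nut:** I tightened it clockwise with the wrench. It stopped turning while the torque on it rose, then the wrench began to give in the grip. The red stripe averages about -94° against the mark's -94.7°. The two cameras differ by about 5°, so the last few degrees rest on the torque reading and on the nut staying still.
- **Wrench:** It is back on its saddles, the same way up and round as before. It lies flat, its handle top reads about 37.7 mm (38 mm expected), and it is within about 2 mm and 1° of home.
- **Slabs:** All three were there (fish, leaf, shell). They lie flat and face up, lengthways up the slope, and I pulled each one down against the ledge.
- **Check that disagreed:** For the lower ends, the top camera gives about +1 mm for the fish, 0 mm for the leaf and -2.6 mm for the shell. That trend looks like about 1° of error in my rack angle estimate, because every slab reads flat.
- **Jars:** The arm never worked near them, but I did not measure their positions again at the end.

Fingertip force on the worm briefly reached about 25 N, against the suggested 5 to 10 N. The first try at putting the wrench back pressed at about 36 N on a saddle before I lifted and straightened it.

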